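# Scoop nutmegs into the empty punnet

### The job

Take the scoop from its slanted rest, use it to scoop nutmegs out of the tub and tip them into the empty open punnet on the scale until at least three are in it, then lay the empty scoop back on its rest the way it lay. Handle the nutmegs with the scoop only, never with the fingers; leave none spilled (each ends in that punnet or still in the tub) and do not disturb the other things on the table.

Things in the scene. Friction and masses are not known exactly. Their poses are not given: they have to be found in the camera images.
- scoop: Stainless hand scoop. Frame: origin = centre of the pan's underside, z out of the pan, mouth at -x, grip at +x. Pan 90 mm long, 79 wide outside, sheet 2.5 mm; side walls 32 mm high (18 in the first 28 mm), back wall 48. It starts on the rest, mouth down the slope, its z leaning 30 degrees from vertical towards the rest's -x. 0.14 to 0.24 kg.
- scoop_grip (a point): Middle of the scoop's black upright grip block (30 mm along scoop x, 16 along y, 66 tall along z), which stands 6 mm behind the back wall from z=14 to 80 mm. This point is (66, 0, 58) mm in the scoop frame; axes as the scoop's. Pinch the 16 mm thickness here.
- scoop_lip (a point): Middle of the scoop's front lip, under side: (-45, 0, 0) mm in the scoop frame; axes as the scoop's.
- rest: Fixed stainless drip rest for the scoop, foot 140 x 110 mm. Origin: centre of the foot's underside, on the table. Its plate, 104 mm wide, slopes at 30 degrees: the top face starts at the lip at x=-50, z=22 mm and rises 105 mm along the slope towards +x. The lip at the low end and the two side cheeks (96 mm apart inside) stand about 11 mm above the plate.
- rest_seat (a point): Where the scoop's origin lies when the scoop lies properly on the rest (pan flat on the 30 degree plate, lip 1 mm from the rest's lip). Axes as the rest's, z up.
- tub: Fixed steel V-bottomed tub of nutmegs, 213 mm long (x), 92 wide inside, 98 outside, side walls 95 high. Origin: centre of underside, on the table. Section in mm: long floor slope from rim x=105, z=67 down at 20 degrees to the valley x=-45, z=12; front slope up from there to x=-100, z=72, then upright to z=95. No wall above the +x rim: a scoop can slide in down the long slope, mouth to -x.
- punnet: The empty, open black punnet to be filled: 116 (x) x 98 (y) x 45 mm high, walls and floor 3 mm, fixed on the scale's platform. Origin: centre of its underside, 60 mm above the table.
- sealed_punnet: A full punnet beside the empty one, same size, with a clear sealed lid (48 mm high in all) and a small label on top. Not to be used. Origin: centre of its underside.
- scale: Fixed bench scale: platform 190 (x) x 225 (y) mm, top 60 mm above the table; behind it (+x) a mast carries a tilted display 150 mm wide whose top is 150 mm above the table, front face at about x=+105 to +135 mm. Origin: centre of its underside on the table.
- nutmeg0: Whole nutmeg: hard brown egg shape, 21 mm thick, 24 mm long along its z, 11 to 18 g. Origin: its centre.
- nutmeg1: Whole nutmeg: hard brown egg shape, 21 mm thick, 24 mm long along its z, 11 to 18 g. Origin: its centre.
- nutmeg2: Whole nutmeg: hard brown egg shape, 21 mm thick, 24 mm long along its z, 11 to 18 g. Origin: its centre.
- nutmeg3: Whole nutmeg: hard brown egg shape, 21 mm thick, 24 mm long along its z, 11 to 18 g. Origin: its centre.
- nutmeg4: Whole nutmeg: hard brown egg shape, 21 mm thick, 24 mm long along its z, 11 to 18 g. Origin: its centre.
- nutmeg5: Whole nutmeg: hard brown egg shape, 21 mm thick, 24 mm long along its z, 11 to 18 g. Origin: its centre.
- label_roll: roll of labels standing on end: cylinder 76 mm across, 55 mm tall, white. Origin: centre of underside. Bystander.
- weight: brass test weight: cylinder 38 mm across, 45 mm tall. Origin: centre of underside. Bystander.
- stapler: black stapler, 130 x 34 x 44 mm high, long along its x. Origin: centre of underside. Bystander.
- tape: roll of paper tape lying flat: 90 mm across, 40 mm high. Origin: centre of underside. Bystander.
- jar: closed white plastic jar, 66 mm across, 90 mm tall. Origin: centre of underside. Bystander.
Mind the look-alikes: they are no part of the job. Leave any turquoise look-alike of the rest alone.

How it is judged:
By the outcome, as a careful person would: the job done as asked, in the order asked, and still so for the second after the job is handed in, with the robot touching nothing.
It also fails if it takes over 67 s, if anything falls off the work surface, if the arm or the gripper's body presses on something with over 40 N, if the wrist force passes 120 N, or if a joint passes its speed limit or range.

### The arm

A 7-joint arm with a two-finger parallel gripper is mounted at the origin on the work surface. World frame = base frame: x ahead of the robot, y to its left, z up, the work surface at z = 0. Lengths are in m, angles in rad, forces in N, time in s.
With the tool pointing down it reaches from about 0.4 to 0.85 m from the base axis. Payload 4.5 kg.
Tool frame: the origin (TCP) lies midway between the tips of the shut fingers; the grasp point (between the pads) lies ctrl.grasp_offset behind it (ctrl.grasp_offset is the distance from the TCP to the grasp point, in m); z points along the fingers, y is the line along which they close (so a half turn about z gives the same grasp; the last joint's range is limited). The gripper opens to 88 mm and grips with 3 to 60 N. Pads are 18 mm wide; open, the fingers measure 123 mm over their backs; the gripper's body (75 mm by 187 mm) begins 45 mm behind the grasp point.
Start: joints at [1.354, 0.689, -0.195, 1.565, 0.157, 0.902, -0.215], TCP at [0.155, -0.605, 0.239] pointing down, gripper open.
Joint ranges: [-3.01, 3.01], [-0.46, 2.08], [-1.47, 1.51], [0.13, 2.56], [-1, 4.14], [0.04, 2.09], [-2.66, 2.66]. Speed limits (rad/s): [2.57, 2.57, 3.14, 3.14, 3.14, 3.14, 3.14].

### API

Orientations are given as a unit quaternion [x, y, z, w].
In Python, from plant import status, cams, ctrl gives the robot as it stands.
- The arm moves only by the tool play_rows, never from a script. Its argument "steps" is a list of rows, each a list of 7 numbers: the shift along the tool's x, y, z in m, then the turn, a rotation vector about the tool's x, y, z in rad, then the opening, from 0 (shut) to 1 (fully open). In form: [[x, y, z, rx, ry, rz, jaw], ...]. A call has 1 to 5 rows; each row shifts and turns the commanded pose from where the row before left it, along the tool's axes as they then stand; what a row does not reach is not made up. A row lasts 1/8 s, in which the tool goes at most 62.5 mm and 10.7 degrees, less where a joint would pass 70% of its speed; a pose out of reach is approached as far as the arm can. A call with a gripper value outside its range is refused whole. The fingers move at their own pace and stop on an object; "squeeze" is the grip in N (left out, the last holds). Time passes only in rows, so rows that do not move let the fingers close. It gives the time, the measured TCP pose, the force, the opening and the grip force at its end, in the units of the state.
- status.read_state(): the state, without advancing time (a new reading comes with each control period).
- cams.get_image(name): name is "side" or "top" or "wrist"; returns (picture, depth): 420x560x3 uint8, blue, green, red; 420x560 float32, m along the optical axis (not along the pixel's ray), 0 where there is no reading.
- cams.camera_model(name): a dict with "intrinsics" (3x3 intrinsics, pixels), "k1" (the pictures are not rectified: a ray, as slopes to the right and down, at radius r is drawn at 1 + k1 r^2 times it, then the intrinsics apply), "T" (4x4, takes a point from camera to world coordinates); the wrist camera has in their place "T_tool_cam" (4x4, takes a point from camera to tool coordinates, whose origin is the TCP and whose axes are the flange's). Camera axes: x right, y down, z forward; pixel columns grow to the right and rows downward; lengths in m; the calibration is good to about 2 mm. A picture is of the moment at which its call begins: read the wrist's pose just before it. camera_model takes no time and is no camera call.
- ctrl.finish_job(): hands the job in; it is judged then, once.
The state is a dict: "time_s": time; "q": joint angles; "joint_vel": joint speeds; "tau": joint torques, N m; "ee_pos": TCP position; "tcp_rot": TCP orientation; "ft_force": force on the tool from outside, world axes, zero at the start; "wrist_torque": the same for the moment, N m; "gripper_width": finger opening in m; "grasp_force": force on a finger pad.
Only numpy, scipy, OpenCV 4.12 (cv2) and the standard library are available. Lean on these libraries where they do the work, as an engineer would, in place of code of your own. Each camera call takes 0.05 s, during which the arm holds its last target. There are 200 camera calls.

## Working session

There is one attempt and no reset: what is moved stays moved. The work goes in short steps, Python scripts to look and compute and a tool call to move; the robot and the scene stay as the last step left them, time stands still between calls to the robot, and variables do not carry over. Pictures are saved under pics/ and viewed, at most 12 in all, crops included, and the job is handed in when it is done.

Besides the shell and the picture viewer there is one more tool, called after "Emit:" as a command line: name --pt "numbers of a row" for each row, then --argument value for the rest. play_rows: Moves the arm, as the interface text tells. Its arguments: {"type":"object","properties":{"steps":{"type":"array","items":{"type":"array","items":{"type":"number"}}},"squeeze":{"type":"number"}},"required":["steps"]}

```bash
ls; mkdir -p pics; python3 - <<'E'
from plant import status,cams,ctrl
import cv2,numpy as np
s=status.read_state(); print(s, ctrl.grasp_offset)
for n in ("top","side"):
    m=cams.camera_model(n); print(n,m)
    im,d=cams.get_image(n); cv2.imwrite(f"pics/{n}0.png",im); np.savez(f"{n}0.npz",im=im,d=d)
print(cams.camera_model("wrist"))
E
```

```text
pics
{'time_s': 0.0, 'q': array([ 1.35379033,  0.68995967, -0.19453354,  1.56631863,  0.15728312,
        0.90246961, -0.21512008]), 'joint_vel': array([-8.42264028e-04,  6.09247586e-05, -1.33359591e-03, -3.00762664e-03,
        7.27672881e-04,  4.48978799e-04,  8.62568586e-04]), 'tau': array([-4.43208328e-04, -5.27570951e+01, -1.26684006e+00, -1.53433210e+01,
       -5.25891641e-02,  6.50312664e-03,  1.79287176e-04]), 'ee_pos': array([ 0.15493277, -0.60486234,  0.23793245]), 'tcp_rot': array([ 9.92142840e-01,  1.25107180e-01, -1.59934886e-04, -8.67847874e-04]), 'ft_force': array([0.54003665, 0.4702533 , 0.21493059]), 'wrist_torque': array([-0.00504156, -0.00245987,  0.00226901]), 'grasp_force': 0.0, 'gripper_width': 0.08837113204283087} 0.0187
top {'intrinsics': array([[530.73323179,   0.        , 277.8488216 ],
       [  0.        , 530.73323179, 205.13664259],
       [  0.        ,   0.        ,   1.        ]]), 'k1': -0.04289041044362429, 'T': array([[-0.01670283, -0.99255301,  0.12066295,  0.37491354],
       [-0.99980855,  0.01534977, -0.01213435, -0.01108995],
       [ 0.01019
[... 417 characters left out ...]
130061,  0.59846985],
       [-0.00130536, -0.69184849, -0.72204152,  0.93462477],
       [ 0.        ,  0.        ,  0.        ,  1.        ]])}
{'intrinsics': array([[302.8323683 ,   0.        , 279.41687991],
       [  0.        , 302.8323683 , 210.40851859],
       [  0.        ,   0.        ,   1.        ]]), 'k1': -0.018222953977586522, 'T_tool_cam': array([[ 1.39671616e-03, -9.58557996e-01, -2.84894045e-01,
         7.35857950e-02],
       [ 9.99998925e-01,  1.21158220e-03,  8.26071523e-04,
         1.96304506e-04],
       [-4.46664911e-04, -2.84894893e-01,  9.58558658e-01,
        -1.46442551e-01],
       [ 0.00000000e+00,  0.00000000e+00,  0.00000000e+00,
         1.00000000e+00]])}
```

View pics/top0.png

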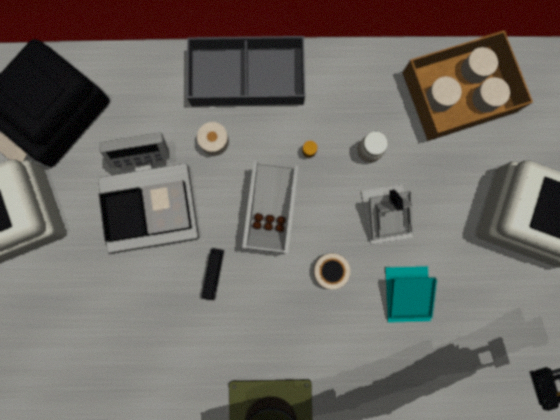

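View pics/side0.png

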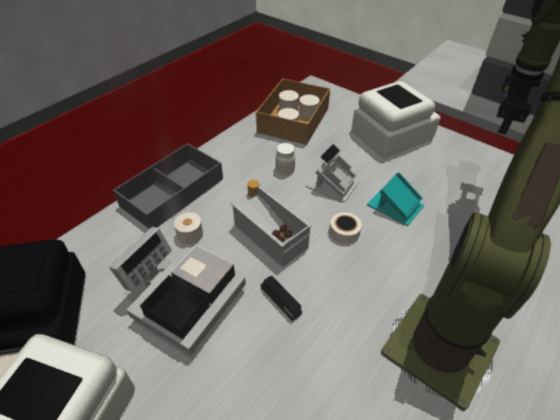

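The top view shows the rest with the scoop at about (390,215), grip at (397,200), and the turquoise decoy at (410,295). The tub is at (271,207) with nutmegs at (270,222), the empty punnet at (124,214), the sealed one at (167,206) and the scale display at (135,150). Next I'll measure with depth.

```bash
cat > h.py <<'E'
import numpy as np,cv2
from scipy.spatial.transform import Rotation as R
from plant import status,cams,ctrl
def pts(m,d,T):
    K=m["intrinsics"];k=m["k1"]
    v,u=np.mgrid[:420,:560].astype(float)
    xd=(u-K[0,2])/K[0,0];yd=(v-K[1,2])/K[1,1]
    x,y=xd.copy(),yd.copy()
    for _ in range(6):
        f=1+k*(x*x+y*y);x=xd/f;y=yd/f
    P=np.stack([x*d,y*d,d],-1)
    return P@T[:3,:3].T+T[:3,3]
def wristT():
    s=status.read_state();T=np.eye(4);T[:3,:3]=R.from_quat(s["tcp_rot"]).as_matrix();T[:3,3]=s["ee_pos"]
    return T@cams.camera_model("wrist")["T_tool_cam"]
def look(n,save=None):
    T=wristT() if n=="wrist" else cams.camera_model(n)["T"]
    im,d=cams.get_image(n)
    if save: cv2.imwrite(f"pics/{save}.png",im)
    return im,d,pts(cams.camera_model(n),d,T)
E
python3 - <<'E'
from h import *
f=np.load("top0.npz");im,d=f["im"],f["d"]
P=pts(cams.camera_model("top"),d,cams.camera_model("top")["T"])
print("table",np.median(P[330:350,300:340,2]))
c=[]
for (r0,r1,c0,c1) in [(180,250,350,425),(155,260,235,305)]:
    a=cv2.resize(im[r0:r1,c0:c1],None,fx=5.5,fy=5.5,interpolation=cv2.INTER_CUBIC); c.append(a)
h=max(a.shape[0] for a in c)
c=[cv2.copyMakeBorder(a,0,h-a.shape[0],0,5,cv2.BORDER_CONSTANT) for a in c]
cv2.imwrite("pics/crop.png",np.hstack(c))
def comp(mask,name,box):
    r0,r1,c0,c1=box;M=np.zeros(d.shape,np.uint8);M[r0:r1,c0:c1]=mask[r0:r1,c0:c1]
    q=P[(M>0)&(d>0)];(cx,cy),(w,h),a=cv2.minAreaRect((q[:,:2]*1000).astype(np.float32))
    print(name,len(q),"c",round(cx),round(cy),"wh",round(w),round(h),"a",round(a,1),"z",np.percentile(q[:,2],[5,50,95]).round(3))
z=P[...,2]
comp((z>.012),"rest+scoop",(175,250,350,425))
comp((z>.055),"rest+scoop>55",(175,250,350,425))
comp((z>.02),"tub",(155,260,238,303))
comp((z>.085),"tubrim",(155,260,238,303))
comp((z>.04)&(z<.2),"scale",(160,255,90,203))
comp((z>.095)&(z<.15),"punnets",(165,255,90,203))
comp((z>.1)&(z<.2),"display",(125,170,90,175))
dark=(im.max(2)<45)
comp(dark&(z>.05)&(z<.09),"emptyfloor",(180,245,100,150))
comp(z>.02,"jar",(128,162,358,390)); comp(z>.02,"tape",(252,292,312,352));comp(z>.02,"weight",(138,160,300,320));comp(z>.02,"stapler",(245,302,198,228));comp(z>.02,"roll",(120,155,195,230))
E
```

```text
table 0.0006686589043543023
rest+scoop 1843 c 507 -309 wh 114 107 a 8.6 z [0.026 0.054 0.139]
rest+scoop>55 905 c 517 -307 wh 91 107 a 8.4 z [0.058 0.078 0.147]
tub 3802 c 526 -7 wh 110 216 a 82.1 z [0.026 0.05  0.097]
tubrim 758 c 526 -7 wh 110 213 a 82.1 z [0.091 0.095 0.099]
scale 7399 c 546 300 wh 219 226 a 8.4 z [0.056 0.065 0.111]
punnets 2367 c 521 296 wh 118 205 a 8.6 z [0.101 0.108 0.112]
display 1463 c 670 318 wh 49 153 a 8.6 z [0.105 0.139 0.148]
emptyfloor 1664 c 513 347 wh 113 98 a 8.7 z [0.059 0.064 0.082]
jar 673 c 678 -267 wh 64 62 a 4.7 z [0.031 0.088 0.094]
tape 1039 c 368 -158 wh 88 87 a 89.1 z [0.036 0.041 0.046]
weight 195 c 681 -109 wh 37 36 a 1.6 z [0.029 0.045 0.049]
stapler 603 c 367 141 wh 33 125 a 78.7 z [0.035 0.044 0.048]
roll 789 c 711 137 wh 77 74 a 1.6 z [0.035 0.055 0.06 ]
```

View pics/crop.png

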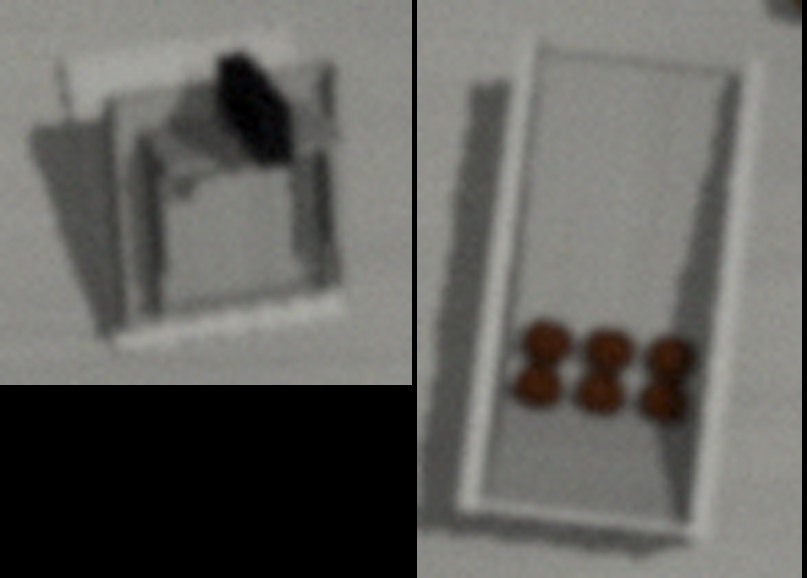

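Emit:
play_rows --pt "0.0437 -0.0193 -0.008 0 0 0 1" --pt "0.0437 -0.0193 -0.008 0 0 0 1" --pt "0.0437 -0.0193 -0.008 0 0 0 1" --pt "0.0437 -0.0193 -0.008 0 0 0 1" --pt "0.0437 -0.0193 -0.008 0 0 0 1"

```text
time_s: 0.72
ee_pos: [0.3438, -0.4565, 0.2786]
tcp_rot: [0.992, 0.125, -0.0, -0.0]
ft_force: [0.2, 0.3, 0.7]
gripper_width: 0.0879
grasp_force: 0.0
```

```bash
cat >> h.py <<'E'
def log():
    import json
    s=status.read_state();open("log.txt","a").write(json.dumps([list(s["q"]),list(s["ee_pos"]),list(s["tcp_rot"])])+"\n");return s
E
python3 -c "
from h import *
log()"
```

Emit:
play_rows --pt "0.0437 -0.0193 -0.008 0 0 0 1" --pt "0.0437 -0.0193 -0.008 0 0 0 1" --pt "0.0437 -0.0193 -0.008 0 0 0 1" --pt "0.0437 -0.0193 -0.008 0 0 0 1" --pt "0.0437 -0.0193 -0.008 0 0 0.1 1"

```text
time_s: 1.35
ee_pos: [0.5313, -0.3089, 0.3185]
tcp_rot: [0.997, 0.074, -0.0, -0.0]
ft_force: [0.3, -0.5, -0.0]
gripper_width: 0.0879
grasp_force: 0.0
```

```bash
python3 - <<'E'
from h import *
s=log();print(s["q"])
im,d,P=look("wrist","w1"); np.savez("w1.npz",im=im,d=d,P=P)
yaw=np.radians(8.6);Rz=R.from_euler("z",yaw).as_matrix()
z=P[...,2]; near=(np.hypot(P[...,0]-.51,P[...,1]+.31)<.1)&(d>0)
blk=(im.max(2)<50)&near&(z>.085)
v,u=np.nonzero(blk);print("black",blk.sum(),u.min(),u.max(),v.min(),v.max())
q=P[blk]@Rz # rest-yaw frame
print("pct",np.percentile(q,[2,50,98],axis=0).round(4))
top=q[q[:,2]>np.percentile(q[:,2],90)-.006];print("top",top.mean(0).round(4),np.ptp(top,axis=0).round(4))
m=near&(z>.012)
Q=(P[m]@Rz)
print("rest box",np.percentile(Q,[.5,99.5],axis=0).round(4))
m2=near&(z>.003)&(z<.012);Q=P[m2]@Rz;print("foot",m2.sum(),np.percentile(Q,[1,99],axis=0).round(4))
E
```

```text
[ 0.53551851  0.5922555  -0.14951039  1.49298322  0.09522912  1.06449055
 -1.05772106]
black 52309 0 559 156 419
pct [[ 0.4743 -0.4503  0.3304]
 [ 0.5025 -0.3785  0.4071]
 [ 0.5137 -0.3197  0.4248]]
top [ 0.5026 -0.3853  0.4214] [0.0045 0.1135 0.0093]
rest box [[ 0.4098 -0.4565  0.0281]
 [ 0.5139 -0.3139  0.4253]]
foot 1720 [[ 0.393  -0.4366  0.0033]
 [ 0.532  -0.328   0.0075]]
```

View pics/w1.png

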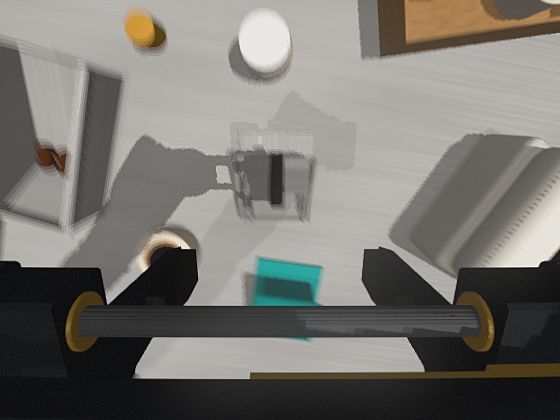

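```bash
python3 - <<'E'
from h import *
f=np.load("w1.npz");im,d,P=f["im"],f["d"],f["P"]
z=P[...,2];near=(np.hypot(P[...,0]-.51,P[...,1]+.31)<.11)&(d>0)
print("table z",np.median(z[60:110,300:340]))
for lo,hi in((.0028,.02),(.0035,.012)):
    q=P[near&(z>lo)&(z<hi)]
    M=(near&(z>lo)&(z<hi)).astype(np.uint8)
    n,l,st,_=cv2.connectedComponentsWithStats(cv2.morphologyEx(M,cv2.MORPH_CLOSE,np.ones((5,5))))
    print(cv2.minAreaRect((P[near&(z>lo)&(z<hi)][:,:2]*1000).astype(np.float32)))
for lo in (.012,.02):
    M=near&(z>lo)&(z<.17);print("body",cv2.minAreaRect((P[M][:,:2]*1000).astype(np.float32)))
yaw=np.radians(8.6);Rz=R.from_euler("z",yaw).as_matrix()
b=near&(im.max(2)<60)&(z>.08)&(z<.17);q=P[b]@Rz
print("grip",b.sum(),np.percentile(q,[2,50,98],axis=0).round(4))
# expected from the rest frame
o=np.array([.4625,-.3823,0]);print("expected grip in yaw frame",o+[.018,0,.1282])
t=q[q[:,2]>.125];print("y of grip top",t[:,1].min(),t[:,1].max(),np.ptp(t[:,0]),t[:,0].mean())
# plate plane fit inside pan
m=near&(z>.03)&(z<.07)&~b
Q=P[m]@Rz-o;w=(abs(Q[:,1])<.03)&(abs(Q[:,0]+.02)<.02);A=np.c_[Q[w][:,:2],np.ones(w.sum())]
c=np.linalg.lstsq(A,Q[w][:,2],rcond=None)[0];print("pan plane slope deg",np.degrees(np.arctan(c[0])),c)
E
```

```text
table z 0.0003956534749391116
((511.87396240234375, -314.7298278808594), (195.18603515625, 207.06288146972656), 15.980548858642578)
((525.972900390625, -306.953369140625), (163.8349151611328, 109.9086685180664), 8.304431915283203)
body ((508.9017333984375, -309.2476806640625), (110.13484191894531, 104.397705078125), 8.298722267150879)
body ((508.9017333984375, -309.2476806640625), (110.13484191894531, 104.397705078125), 8.298722267150879)
grip 505 [[ 0.4664 -0.3871  0.1005]
 [ 0.4895 -0.3816  0.1385]
 [ 0.511  -0.376   0.1532]]
expected grip in yaw frame [ 0.4805 -0.3823  0.1282]
y of grip top -0.38704958026798325 -0.3758259897634066 0.034072725539402215 0.48327815911275446
pan plane slope deg 29.5181213382768 [ 0.56619037 -0.00208162  0.05429256]
```

```bash
cat > plan.py <<'E'
from h import *
FL=np.diag([1.,-1,-1])
def scoopR(yaw,pitch): return R.from_euler("z",yaw,degrees=True).as_matrix()@R.from_euler("y",-pitch,degrees=True).as_matrix()
G=np.array([.066,0,.058])
def tool_from_scoop(Rs,o,off=np.zeros(3)):  # TCP for scoop origin o
    g=o+Rs@(G+off); Rt=Rs@FL
    return Rt,g+ctrl.grasp_offset*Rt[:,2]
def cur():
    s=status.read_state();return R.from_quat(s["tcp_rot"]).as_matrix(),np.array(s["ee_pos"])
def rows(start,goals,jaw):
    """goals: list of (R,p,n): straight lines; prints tool-axis rows, rounding carried over"""
    Rc,pc=start;out=[]
    for Rg,pg,n in goals:
        R0,p0=Rc.copy(),pc.copy();rv=R.from_matrix(R0.T@Rg).as_rotvec()
        for i in range(1,n+1):
            Rn=R0@R.from_rotvec(rv*i/n).as_matrix();pn=p0+(pg-p0)*i/n
            dt=np.round(Rc.T@(pn-pc),4);dr=np.round(R.from_matrix(Rc.T@Rn).as_rotvec(),3)
            out.append([*(dt+0.0).tolist(),*(dr+0.0).tolist(),jaw])
            pc=pc+Rc@dt;Rc=Rc@R.from_rotvec(dr).as_matrix()
    for i in range(0,len(out),5): print(out[i:i+5])
    return Rc,pc
E
python3 - <<'E'
from plan import *
import json,itertools
from scipy.optimize import least_squares
D=[json.loads(l) for l in open("log.txt")]
D.append([[1.35379033,0.68995967,-0.19453354,1.56631863,0.15728312,0.90246961,-0.21512008],[0.15493277,-0.60486234,0.23793245],[9.92142840e-01,1.25107180e-01,-1.59934886e-04,-8.67847874e-04]])
def fk(q,sg,p):
    h,a,b,L,f0,f7,e=p
    M=R.from_euler("z",f0);t=np.array([0,0,h]);
    M=M*R.from_euler("z",sg[0]*q[0])*R.from_euler("y",sg[1]*q[1])*R.from_euler("z",sg[2]*q[2]);t=t+M.apply([e,0,a])
    M=M*R.from_euler("y",sg[3]*q[3]);t=t+M.apply([-e,0,0])
    M=M*R.from_euler("z",sg[4]*q[4]);t=t+M.apply([0,0,b])
    M=M*R.from_euler("y",sg[5]*q[5])*R.from_euler("z",sg[6]*q[6]+f7);return M,t+M.apply([0,0,L])
def res(p,sg):
    r=[]
    for q,x,o in D:
        M,t=fk(q,sg,p);r+=list(t-x)+list((M.inv()*R.from_quat(o)).as_rotvec()*.3)
    return r
best=[]
for s in itertools.product([1,-1],repeat=4):
    sg=[s[0],1,s[1],1,s[2],1,s[3]]
    for f0 in (0,np.pi/2,np.pi,-np.pi/2):
      for f7 in (0,np.pi/2,np.pi,-np.pi/2):
        r=least_squares(res,[.3,.4,.4,.25,f0,f7,0],args=(sg,));best.append((r.cost,sg,r.x.round(4)))
best.sort(key=lambda t:t[0])
for b in best[:4]:print(b)
# rest grasp
Rr=R.from_euler("z",8.4,degrees=True).as_matrix();ro=np.array([.5145,-.3089,0])
o=ro+Rr@[-.0102,0,.045];Rs=scoopR(8.4,30);Rt,p=tool_from_scoop(Rs,o);print("seat",o,"TCP",p,R.from_matrix(Rt).as_quat())
pre=p-.11*Rt[:,2]
rows(cur(),[(Rt,pre,4),(Rt,p-.04*Rt[:,2],2),(Rt,p,4)],1)
E
```

```text
(np.float64(4.593741058243764e-06), [-1, 1, -1, 1, -1, 1, -1], array([ 2.3104,  0.5792,  0.3461,  2.3033, -0.0742,  1.4966, -0.0048]))
(np.float64(4.5937410582475355e-06), [-1, 1, -1, 1, -1, 1, -1], array([ 2.3104,  0.5792,  0.3461,  2.3033, -0.0742, -4.7866, -0.0048]))
(np.float64(4.593741058266101e-06), [-1, 1, -1, 1, -1, 1, -1], array([ 2.3104,  0.5792,  0.3461,  2.3033, -0.0742,  1.4966, -0.0048]))
(np.float64(4.593741058281673e-06), [-1, 1, -1, 1, -1, 1, -1], array([ 2.3104,  0.5792,  0.3461,  2.3033, -0.0742,  1.4966, -0.0048]))
seat [ 0.50440942 -0.31039005  0.045     ] TCP [ 0.54151473 -0.30491081  0.1120348 ] [ 0.96333181  0.07074267  0.25812398 -0.01895544]
[[-0.0133, 0.0009, 0.028, -0.002, 0.129, 0.002, 1], [-0.0169, 0.0009, 0.026, -0.001, 0.129, 0.001, 1], [-0.02, 0.0009, 0.0237, -0.002, 0.129, 0.002, 1], [-0.0229, 0.001, 0.0208, -0.001, 0.129, 0.002, 1], [0.0, 0.0, 0.035, 0.0, 0.0, 0.0, 1]]
[[0.0, 0.0, 0.035, 0.0, 0.0, 0.0, 1], [0.0, 0.0, 0.01, 0.0, 0.0, 0.0, 1], [0.0, 0.0, 0.01, 0.0, 0.0, 0.0, 1], [0.0, 0.0, 0.01, 0.0, 0.0, 0.0, 1], [0.0, 0.0, 0.01, 0.0, 0.0, 0.0, 1]]
```

Emit:
play_rows --pt "-0.0133 0.0009 0.028 -0.002 0.129 0.002 1" --pt "-0.0169 0.0009 0.026 -0.001 0.129 0.001 1" --pt "-0.02 0.0009 0.0237 -0.002 0.129 0.002 1" --pt "-0.0229 0.001 0.0208 -0.001 0.129 0.002 1" --pt "0 0 0 0 0 0 1"

```text
time_s: 2.02
ee_pos: [0.4711, -0.3238, 0.2026]
tcp_rot: [0.966, 0.064, 0.251, -0.019]
ft_force: [-0.0, 0.2, -0.1]
gripper_width: 0.0878
grasp_force: 0.0
```

```bash
python3 - <<'E'
from plan import *
s=log();print(s["q"].round(2),s["ee_pos"],s["tcp_rot"])
im,d,P=look("wrist","w2");np.savez("w2.npz",im=im,d=d,P=P)
Rt,p=cur()
z=P[...,2];near=(np.hypot(P[...,0]-.53,P[...,1]+.306)<.07)&(d>0)
b=near&(im.max(2)<60)&(z>.075)&(z<.17)
q=(P[b]-p)@Rt  # in tool frame
print(b.sum(),"tool-frame grip pct",np.percentile(q,[2,50,98],axis=0).round(4))
v,u=np.nonzero(b);print(u.min(),u.max(),v.min(),v.max())
E
```

```text
[ 1.1   0.68 -0.59  2.09 -0.12  0.1  -0.63] [ 0.47106053 -0.32382193  0.20258766] [ 0.96566456  0.0641164   0.25103828 -0.01899536]
954 tool-frame grip pct [[ 0.001  -0.0151  0.0722]
 [ 0.0184 -0.0075  0.074 ]
 [ 0.0276 -0.      0.1279]]
233 279 167 218
```

View pics/w2.png

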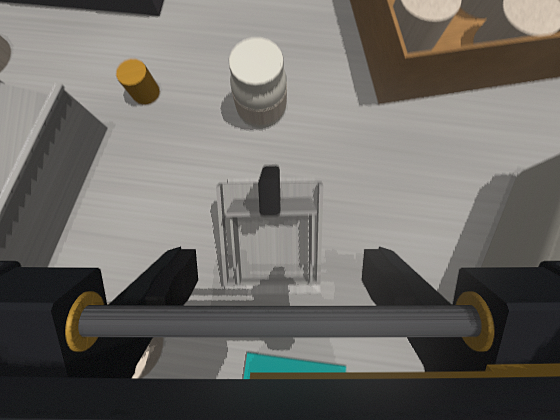

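The wrist view shows the grip at (270,190) between the fingers' line, slightly left of centre. The pose wasn't fully reached because q6 is near its limit, so I'll fit the arm model and check reach.

```bash
cat > kin.py <<'E'
from plan import *
import json
from scipy.optimize import least_squares
SG=[-1,1,-1,1,-1,1,-1]
LO=np.array([-3.01,-.46,-1.47,.13,-1,.04,-2.66]);HI=np.array([3.01,2.08,1.51,2.56,4.14,2.09,2.66])
def fk(q,p):
    h,a,b,L,f0,f7,e=p;E=R.from_euler;q=np.array(SG)*q
    M=E("z",f0)*E("ZYZ",[q[0],q[1],q[2]]);t=np.array([0,0,h])+M.apply([e,0,a])
    M=M*E("y",q[3]);t=t+M.apply([-e,0,b])
    M=M*E("ZYZ",[q[4],q[5],q[6]+f7]);return M,t+M.apply([0,0,L])
def fit():
    D=[json.loads(l) for l in open("log.txt")]
    D.append([[1.35379033,0.68995967,-0.19453354,1.56631863,0.15728312,0.90246961,-0.21512008],[0.15493277,-0.60486234,0.23793245],[9.92142840e-01,1.25107180e-01,-1.59934886e-04,-8.67847874e-04]])
    def res(p):
        r=[]
        for q,x,o in D:
            M,t=fk(np.array(q),p);r+=list(t-x)+list((M.inv()*R.from_quat(o)).as_rotvec()*.3)
        return r
    r=least_squares(res,[.3,.4,.4,.25,0,1.5,0]);return r.x,r.cost
def ik(Rg,pg,q0,p,w=.01):
    def res(q):
        M,t=fk(q,p);return np.r_[(t-pg)*5,(M.inv()*R.from_matrix(Rg)).as_rotvec(),w*(q-q0)]
    r=least_squares(res,np.clip(q0,LO+1e-3,HI-1e-3),bounds=(LO,HI));M,t=fk(r.x,p)
    return r.x,np.linalg.norm(t-pg),(M.inv()*R.from_matrix(Rg)).magnitude()
E
python3 - <<'E'
from kin import *
p,c=fit();print(p.round(4),c)
q=status.read_state()["q"]
Rr=R.from_euler("z",8.4,degrees=True).as_matrix();ro=np.array([.5145,-.3089,0])
o=ro+Rr@[-.0102,0,.045];g=o+scoopR(8.4,30)@G
def tl(yaw,t): return scoopR(yaw,t)@FL
for t in (30,20,15,10,0):
    Rt=tl(8.4,t)
    for back in (.1,0):
        x,e,a=ik(Rt,g+(.0187-back)*Rt[:,2],q,p);print("rest",t,back,x.round(2),e.round(4),a.round(3))
for t in (20,10,5,-10,-15,-30):
    Rt=tl(-7.9,t);x,e,a=ik(Rt,np.array([.58,-.01,.12]),q,p);print("tub",t,x.round(2),e.round(4),a.round(3))
for yaw in (8.4,53,98,143,-37,-82,-127):
  for t in (35,50,65):
    Rt=tl(yaw,t);x,e,a=ik(Rt,np.array([.513,.347,.23]),q*[0,1,1,1,1,1,1]-[.6,0,0,0,0,0,0],p);print("pun",yaw,t,x.round(2),e.round(4),a.round(3))
E
```

```text
[ 0.3417  0.5518  0.358   0.3066 -0.0769  1.4964 -0.0021] 7.695983483877506e-05Traceback (most recent call last):
  File "<stdin>", line 10, in <module>
AttributeError: 'float' object has no attribute 'round'
```

```bash
python3 - <<'E'
from kin import *
p,c=fit()
q=status.read_state()["q"]
Rr=R.from_euler("z",8.4,degrees=True).as_matrix();ro=np.array([.5145,-.3089,0])
o=ro+Rr@[-.0102,0,.045];g=o+scoopR(8.4,30)@G
def tl(yaw,t): return scoopR(yaw,t)@FL
def go(n,Rt,pp,q):
    x,e,a=ik(Rt,pp,q,p);print(n,x.round(2),"err mm %.1f deg %.1f"%(e*1e3,np.degrees(a)))
for t in (30,20,15,10,0):
    Rt=tl(8.4,t)
    for back in (.1,0): go(("rest",t,back),Rt,g+(.0187-back)*Rt[:,2],q)
for t in (20,10,5,-10,-15,-30): go(("tub",t),tl(-7.9,t),np.array([.58,-.01,.12]),q)
for yaw in (8.4,53,98,143,-37,-82,-127):
  for t in (35,50,65): go(("pun",yaw,t),tl(yaw,t),np.array([.513,.347,.23]),np.array([-.6,.68,-.3,1.6,.3,.8,0]))
E
```

```text
('rest', 30, 0.1) [ 1.09  0.71 -0.61  2.06 -0.13  0.12 -0.63] err mm 0.0 deg 0.0
('rest', 30, 0) [ 0.92  0.87 -0.48  1.98 -1.    0.04  0.23] err mm 1.8 deg 1.6
('rest', 20, 0.1) [ 0.84  0.65 -0.37  1.93 -0.07  0.35 -0.79] err mm 0.0 deg 0.0
('rest', 20, 0) [ 0.75  0.82 -0.31  1.92 -0.12  0.17 -0.74] err mm 0.0 deg 0.0
('rest', 15, 0.1) [ 0.74  0.65 -0.29  1.86 -0.01  0.46 -0.89] err mm 0.0 deg 0.0
('rest', 15, 0) [ 0.66  0.82 -0.22  1.86 -0.07  0.28 -0.83] err mm 0.0 deg 0.0
('rest', 10, 0.1) [ 0.67  0.66 -0.24  1.78  0.06  0.58 -0.98] err mm 0.0 deg 0.0
('rest', 10, 0) [ 0.59  0.82 -0.15  1.81 -0.01  0.39 -0.92] err mm 0.0 deg 0.0
('rest', 0, 0.1) [ 0.55  0.71 -0.19  1.62  0.16  0.82 -1.12] err mm 0.0 deg 0.0
('rest', 0, 0) [ 0.49  0.84 -0.08  1.69  0.11  0.61 -1.07] err mm 0.0 deg 0.0
('tub', 20) [-0.17  0.74  0.12  2.07 -1.    0.04 -0.8 ] err mm 2.1 deg 1.7
('tub', 10) [-0.17  0.76  0.15  1.95 -0.3   0.28 -1.49] err mm 0.0 deg 0.0
('tub', 5) [-0.13  0.77  0.11  1.87 -0.17  0.42 -1.61] err mm 0.0 deg 0.0
('tub', -10) [-0.02  0.85 -0.05  1.63  0.02  0.83 -1.78] err mm 0.0 deg 0.0
('
[... 1135 characters left out ...]
  0.77 -0.49  1.74  1.12  1.12  2.28] err mm 0.0 deg 0.0
('pun', -37, 50) [-0.88  0.82 -0.31  1.77  1.23  1.22  2.09] err mm 0.0 deg 0.0
('pun', -37, 65) [-1.04  0.92 -0.15  1.77  1.31  1.34  1.95] err mm 0.0 deg 0.0
('pun', -82, 35) [-0.65  0.93 -0.51  1.31  0.78  1.56  1.95] err mm 0.0 deg 0.0
('pun', -82, 50) [-0.79  1.03 -0.4   1.2   0.83  1.76  1.96] err mm 0.0 deg 0.0
('pun', -82, 65) [-0.88  1.15 -0.28  1.09  0.89  1.94  2.01] err mm 0.0 deg 0.0
('pun', -127, 35) [-0.54  1.06 -0.55  1.01  0.49  1.8   1.46] err mm 0.0 deg 0.0
('pun', -127, 50) [-0.7   1.19 -0.23  0.74  0.35  2.09  1.65] err mm 0.1 deg 0.1
('pun', -127, 65) [-0.93  1.25  0.49  0.76  0.    2.09  2.01] err mm 18.3 deg 8.8
```

```bash
python3 - <<'E'
from kin import *
f=np.load("w2.npz");im,d,P=f["im"],f["d"],f["P"]
z=P[...,2];near=(np.hypot(P[...,0]-.53,P[...,1]+.306)<.07)&(d>0)
b=near&(im.max(2)<60)&(z>.075)&(z<.17)
Rr=R.from_euler("z",8.4,degrees=True).as_matrix();ro=np.array([.5145,-.3089,0])
o=ro+Rr@[-.0102,0,.045];Rs=scoopR(8.4,30)
q=(P[b]-o)@Rs;print("grip pts in scoop frame",np.percentile(q,[1,10,50,90,99],axis=0).round(4))
near2=(np.hypot(P[...,0]-.51,P[...,1]+.309)<.11)&(d>0)&(z>.02)&(z<.08)&~b
q=(P[near2]-o)@Rs;fl=(abs(q[:,2])<.006)&(abs(q[:,1])<.03)&(q[:,0]>-.04)&(q[:,0]<.03);print("pan z",np.median(q[fl],axis=0).round(4))
up=(q[:,2]>.012)&(q[:,2]<.05)&(q[:,0]>-.03)&(q[:,0]<.04);print("pan walls y",np.percentile(q[up][:,1],[2,98]).round(4))
T=np.load("top0.npz");Q=pts(cams.camera_model("top"),T["d"],cams.camera_model("top")["T"])
B=Q[150:262,0:62].reshape(-1,3);print("white box: min y at z>.1",np.percentile(B[B[:,2]>.1],[1,99],axis=0).round(3))
Rt=scoopR(8.4,15)@FL;g=o+Rs@G;p=g+.0187*Rt[:,2];print("TCP goal",p,R.from_matrix(Rt).as_quat())
rows(cur(),[(Rt,p-.1*Rt[:,2],4),(Rt,p-.04*Rt[:,2],1),(Rt,p,4)],1)
E
```

```text
grip pts in scoop frame [[ 0.0532 -0.0088  0.0216]
 [ 0.0565 -0.0073  0.0482]
 [ 0.0709 -0.0012  0.0798]
 [ 0.0795  0.0049  0.081 ]
 [ 0.0797  0.0067  0.0817]]
pan z [-0.006   0.0001  0.003 ]
pan walls y [-0.0509  0.0523]
white box: min y at z>.1 [[0.431 0.522 0.1  ]
 [0.666 0.616 0.172]]
TCP goal [ 0.53705303 -0.30556966  0.11016666] [ 0.98878231  0.07261163  0.13017566 -0.0095595 ]
[[0.0085, -0.0022, 0.0043, 0.001, -0.063, -0.002, 1], [0.0087, -0.0021, 0.0037, 0.0, -0.062, -0.002, 1], [0.009, -0.0021, 0.0031, 0.001, -0.063, -0.002, 1], [0.0091, -0.0021, 0.0026, 0.001, -0.063, -0.002, 1], [0.0, 0.0, 0.06, 0.0, 0.0, 0.0, 1]]
[[0.0, 0.0, 0.01, 0.0, 0.0, 0.0, 1], [0.0, 0.0, 0.01, 0.0, 0.0, 0.0, 1], [0.0, 0.0, 0.01, 0.0, 0.0, 0.0, 1], [0.0, 0.0, 0.01, 0.0, 0.0, 0.0, 1]]
```

Emit:
play_rows --pt "0.0085 -0.0022 0.0043 0.001 -0.063 -0.002 1" --pt "0.0087 -0.0021 0.0037 0 -0.062 -0.002 1" --pt "0.009 -0.0021 0.0031 0.001 -0.063 -0.002 1" --pt "0.0091 -0.0021 0.0026 0.001 -0.063 -0.002 1" --pt "0 0 0.05 0 0 0 1"

```text
time_s: 2.7
ee_pos: [0.5356, -0.3054, 0.1661]
tcp_rot: [0.987, 0.079, 0.137, -0.004]
ft_force: [1.2, -0.5, -0.5]
gripper_width: 0.0884
grasp_force: 0.0
```

```bash
python3 - <<'E'
from kin import *
s=log();print(s["q"].round(2),s["joint_vel"].round(2))
Rt=scoopR(8.4,15)@FL;p=np.array([ 0.53705303,-0.30556966,0.11016666])
Rc,pc=cur();print("remaining in goal tool axes",Rt.T@(p-pc),R.from_matrix(Rc.T@Rt).as_rotvec())
E
```

```text
[ 0.65  0.71 -0.2   1.88 -0.09  0.33 -0.82] [-0.14  0.74  0.05  0.17  0.04 -0.83 -0.03]
remaining in goal tool axes [-0.01314429  0.00033754  0.05435751] [ 0.01099466 -0.01313232  0.01427019]
```

Emit:
play_rows --pt "0 0 0 0 0 0 1" --pt "0 0 0 0 0 0 1"

```text
time_s: 2.95
ee_pos: [0.5288, -0.3058, 0.1622]
tcp_rot: [0.988, 0.076, 0.132, -0.007]
ft_force: [0.9, 0.5, 0.6]
gripper_width: 0.0882
grasp_force: 0.0
```

```bash
python3 - <<'E'
from kin import *
s=log();print(s["q"].round(2),s["joint_vel"].round(2))
Rt=scoopR(8.4,15)@FL;p=np.array([ 0.53705303,-0.30556966,0.11016666])
Rc,pc=cur();print("remaining",Rt.T@(p-pc),R.from_matrix(Rc.T@Rt).as_rotvec())
rows((Rc,pc),[(Rt,p-.03*Rt[:,2],2),(Rt,p,3)],1)
E
```

```text
[ 0.66  0.72 -0.2   1.89 -0.09  0.34 -0.82] [ 0.03 -0.02 -0.    0.    0.   -0.01  0.  ]
remaining [-0.00552076  0.00100301  0.05236875] [ 0.00405297 -0.00429501  0.00747395]
[[-0.0028, 0.0004, 0.0112, 0.002, -0.002, 0.004, 1], [-0.0028, 0.0005, 0.0112, 0.002, -0.002, 0.003, 1], [0.0, 0.0, 0.01, 0.0, 0.0, 0.0, 1], [0.0, 0.0, 0.01, 0.0, 0.0, 0.0, 1], [0.0, 0.0, 0.01, 0.0, 0.0, 0.0, 1]]
```

Emit:
play_rows --pt "-0.0028 0.0004 0.0112 0.002 -0.002 0.004 1" --pt "-0.0028 0.0005 0.0112 0.002 -0.002 0.003 1" --pt "0 0 0.01 0 0 0 1" --pt "0 0 0.01 0 0 0 1" --pt "0 0 0.01 0 0 0 1"

```text
time_s: 3.58
ee_pos: [0.536, -0.3058, 0.1077]
tcp_rot: [0.989, 0.072, 0.13, -0.01]
ft_force: [-0.8, 0.3, 0.7]
gripper_width: 0.088
grasp_force: 0.0
```

Emit:
play_rows --pt "0 0 0 0 0 0 0.4" --pt "0 0 0 0 0 0 0.25" --pt "0 0 0 0 0 0 0.1" --pt "0 0 0 0 0 0 0" --pt "0 0 0 0 0 0 0" --squeeze 12

```text
time_s: 4.2
ee_pos: [0.5359, -0.3059, 0.1087]
tcp_rot: [0.989, 0.072, 0.13, -0.01]
ft_force: [-0.6, 0.3, -1.2]
gripper_width: 0.0403
grasp_force: 0.0
```

Emit:
play_rows --pt "0 0 0 0 0 0 0" --pt "0 0 0 0 0 0 0" --pt "0 0 0 0 0 0 0" --pt "0 0 0 0 0 0 0" --squeeze 55

```text
time_s: 4.7
ee_pos: [0.5358, -0.306, 0.1085]
tcp_rot: [0.989, 0.072, 0.13, -0.01]
ft_force: [0.2, -0.2, 0.6]
gripper_width: 0.0156
grasp_force: 54.9
```

```bash
python3 - <<'E'
from kin import *
s=log();print(s["q"].round(2),s["ft_force"],s["gripper_width"])
Rt=scoopR(8.4,15)@FL;p=np.array([ 0.53705303,-0.30556966,0.11016666])
Rc,pc=cur();print("remaining",Rt.T@(p-pc),R.from_matrix(Rc.T@Rt).as_rotvec());np.savez("grasp.npz",R=Rc,p=pc)
rel=np.array([.0])
f=np.load("top0.npz");im,d=f["im"],f["d"]
P=pts(cams.camera_model("top"),d,cams.camera_model("top")["T"]);z=P[...,2]
Ry=R.from_euler("z",-7.9,degrees=True).as_matrix();o=np.array([.526,-.007,0])
box=np.zeros_like(z,bool);box[150:265,235:305]=1
for lo in(.088,):
    q=(P[box&(z>lo)]-o)@Ry;L=q[q[:,1]>.03];S=q[q[:,1]<-.03]
    for n,a in(("L",L),("S",S)):
        k=np.polyfit(a[:,0],a[:,1],1);print(n,"yaw err",np.degrees(k[0]),"y0",k[1],a[:,0].min(),a[:,0].max(),np.median(a[:,2]))
q=(P[box]-o)@Ry;w=(abs(q[:,1])<.035)
for lo,hi in((-.01,.09),(-.09,-.065)):
    s_=w&(q[:,0]>lo)&(q[:,0]<hi);k=np.polyfit(q[s_][:,0],q[s_][:,2],1);print("slope",np.degrees(np.arctan(k[0])),k)
E
```

```text
[ 0.65  0.81 -0.2   1.9  -0.09  0.24 -0.82] [ 0.19627066 -0.15982763  0.579796  ] 0.015584301565422051
remaining [ 0.0017424  -0.00027599 -0.00129667] [-0.00078573  0.00088861 -0.00152741]
L yaw err 0.5468462883263981 y0 0.0494268092033089 -0.10629455837219512 0.10681787350857737 0.09525328822975054
S yaw err -0.7021719039757243 y0 -0.05048907283733628 -0.10639237518563394 0.10663678203858162 0.09541209332699441
slope 20.071431130737558 [0.36538274 0.02899685]
slope -47.38896954585856 [-1.08707172 -0.03721146]
```

```bash
cat > tub.py <<'E'
from kin import *
g=np.load("grasp.npz")
Rr=R.from_euler("z",8.4,degrees=True).as_matrix();RO=np.array([.5145,-.3089,0])
SEAT=RO+Rr@[-.0102,0,.045];RSEAT=scoopR(8.4,30)
# scoop in tool
R_ts=g["R"].T@RSEAT;p_ts=g["R"].T@(SEAT-g["p"])
def tool(Rs,o):
    Rt=Rs@R_ts.T;return Rt,o-Rt@p_ts
def scoop_now():
    Rc,pc=cur();return Rc@R_ts,pc+Rc@p_ts
TO=np.array([.526,-.0075,0]);TY=-7.9;RT=R.from_euler("z",TY,degrees=True).as_matrix()
LIP=np.array([-.045,0,0])
def tubpose(lx,lz,pitch,dy=0):
    Rs=scoopR(TY,pitch);return tool(Rs,TO+RT@[lx,dy,lz]-Rs@LIP)
E
python3 - <<'E'
from tub import *
f=np.load("top0.npz");im,d=f["im"].astype(int),f["d"]
P=pts(cams.camera_model("top"),d,cams.camera_model("top")["T"])
m=np.zeros(d.shape,np.uint8);b=(im[...,2]-im[...,0]>12)&(im[...,2]<140);m[200:245,240:300]=b[200:245,240:300]
q=(P[m>0]-TO)@RT;print("nuts x",np.percentile(q[:,0],[1,50,99]).round(3),"y",np.percentile(q[:,1],[1,50,99]).round(3),"z",np.percentile(q[:,2],[1,50,99]).round(3))
t=np.tan(np.radians(20.0))
def clear(x,z): return (z-(.012+(x+.045)*t))*np.cos(np.radians(20))
def at(pt,lx,lz,ph):
    c,s=np.cos(np.radians(ph)),np.sin(np.radians(ph));dx,dz=pt[0]+.045,pt[1];return lx+c*dx-s*dz,lz+s*dx+c*dz
a=np.arctan2(60,55);off=.002
out=[]
for ph in (21,15,10,5,0,-5,-8,-10,-12):
    for s in np.arange(.001,.09,.0005):
        lx=-.045-s*np.cos(a)+off*np.sin(a);lz=.012+s*np.sin(a)+off*np.cos(a)
        cl=min(clear(*at(p,lx,lz,ph)) for p in((.045,0),(.081,.014),(-.045,0)))
        if cl>.0025: break
    Rt,p=tubpose(lx,lz,ph);Rt15=Rt
    bz=(p+Rt@[ .037,0,-.0187-.045])[2];bz2=(p+Rt@[-.037,0,-.0187-.045])[2]
    print(ph,"s %.4f lip %.4f %.4f body z %.3f"%(s,lx,lz,min(bz,bz2)))
Rs,o=scoop_now();print(o,SEAT)
print("liftoff rows")
A=tool(RSEAT,SEAT+.03*RSEAT[:,2]);B=tool(RSEAT,SEAT+.03*RSEAT[:,2]+[0,0,.10])
C=tubpose(.03,.0393+.10,20)
D=tubpose(.03,.0393+.035,20)
for n,X in(("A",A),("B",B),("C",C),("D",D)):print(n,X[1].round(3))
rows(cur(),[(*A,2),(*B,3),(*C,10),(*D,3)],0)
E
```

```text
nuts x [-0.051 -0.032 -0.013] y [-0.038  0.001  0.038] z [0.015 0.036 0.047]
21 s 0.0020 lip -0.0449 0.0148 body z 0.148
15 s 0.0105 lip -0.0506 0.0211 body z 0.150
10 s 0.0190 lip -0.0564 0.0274 body z 0.144
5 s 0.0275 lip -0.0621 0.0336 body z 0.138
0 s 0.0355 lip -0.0675 0.0395 body z 0.131
-5 s 0.0460 lip -0.0746 0.0473 body z 0.124
-8 s 0.0530 lip -0.0793 0.0524 body z 0.121
-10 s 0.0570 lip -0.0820 0.0554 body z 0.118
-12 s 0.0615 lip -0.0851 0.0587 body z 0.115
[ 0.50440942 -0.31039005  0.045     ] [ 0.50440942 -0.31039005  0.045     ]
liftoff rows
A [ 0.521 -0.308  0.134]
B [ 0.521 -0.308  0.234]
C [ 0.639 -0.024  0.212]
D [ 0.639 -0.024  0.147]
[[-0.0039, 0.0, -0.0145, 0.0, 0.0, 0.0, 0], [-0.0039, 0.0, -0.0145, 0.0, 0.0, 0.0, 0], [0.0086, 0.0, -0.0322, 0.0, 0.0, 0.0, 0], [0.0086, -0.0001, -0.0322, 0.0, 0.0, 0.0, 0], [0.0086, 0.0, -0.0322, 0.0, 0.0, 0.0, 0]]
[[0.0147, -0.0265, 0.0063, -0.005, -0.017, 0.028, 0], [0.0141, -0.0268, 0.006, -0.005, -0.018, 0.028, 0], [0.0134, -0.0274, 0.0055, -0.005, -0.017, 0.028, 0], [0.0127, -0.0276, 0.0052, -0.005, -0.017, 0.028, 0], [0.0121, -0.0281, 0.0048, -0.005, -0.018, 0.028, 0]]
[[0.0113, -0.0284, 0.0045, -0.005, -0.017, 0.028, 0], [0.0106, -0.0288, 0.0042, -0.005, -0.017, 0.028, 0], [0.0099, -0.029, 0.0038, -0.005, -0.017, 0.029, 0], [0.009, -0.0294, 0.0036, -0.005, -0.018, 0.028, 0], [0.0084, -0.0296, 0.0032, -0.004, -0.017, 0.028, 0]]
[[-0.0019, 0.0, 0.0216, 0.0, 0.0, 0.0, 0], [-0.0019, 0.0001, 0.0216, 0.0, 0.0, 0.0, 0], [-0.0019, 0.0, 0.0216, 0.0, 0.0, 0.0, 0]]
```

Emit:
play_rows --pt "-0.0039 0 -0.0145 0 0 0 0" --pt "-0.0039 0 -0.0145 0 0 0 0" --pt "0.0086 0 -0.0322 0 0 0 0" --pt "0.0086 -0.0001 -0.0322 0 0 0 0" --pt "0.0086 0 -0.0322 0 0 0 0"

```text
time_s: 5.32
ee_pos: [0.5199, -0.3081, 0.2363]
tcp_rot: [0.989, 0.072, 0.13, -0.01]
ft_force: [0.1, -0.9, -2.9]
gripper_width: 0.0153
grasp_force: 54.9
```

Emit:
play_rows --pt "0.0147 -0.0265 0.0063 -0.005 -0.017 0.028 0" --pt "0.0141 -0.0268 0.006 -0.005 -0.018 0.028 0" --pt "0.0134 -0.0274 0.0055 -0.005 -0.017 0.028 0" --pt "0.0127 -0.0276 0.0052 -0.005 -0.017 0.028 0" --pt "0.0121 -0.0281 0.0048 -0.005 -0.018 0.028 0"

```text
time_s: 5.95
ee_pos: [0.5796, -0.165, 0.2239]
tcp_rot: [0.996, 0.001, 0.086, -0.004]
ft_force: [0.4, 0.9, -1.6]
gripper_width: 0.0153
grasp_force: 54.9
```

Emit:
play_rows --pt "0.0113 -0.0284 0.0045 -0.005 -0.017 0.028 0" --pt "0.0106 -0.0288 0.0042 -0.005 -0.017 0.028 0" --pt "0.0099 -0.029 0.0038 -0.005 -0.017 0.029 0" --pt "0.009 -0.0294 0.0036 -0.005 -0.018 0.028 0" --pt "0.0084 -0.0296 0.0032 -0.004 -0.017 0.028 0"

```text
time_s: 6.58
ee_pos: [0.639, -0.0225, 0.2125]
tcp_rot: [0.997, -0.07, 0.043, 0.002]
ft_force: [0.0, -0.2, -1.8]
gripper_width: 0.0157
grasp_force: 54.9
```

Emit:
play_rows --pt "0 0 0 0 0 0 0" --pt "0 0 0 0 0 0 0" --pt "0 0 0 0 0 0 0"

```text
time_s: 6.95
ee_pos: [0.6387, -0.0252, 0.2122]
tcp_rot: [0.997, -0.071, 0.043, 0.003]
ft_force: [-0.0, 0.2, -1.8]
gripper_width: 0.0157
grasp_force: 54.9
```

```bash
python3 - <<'E'
from tub import *
s=log();print(s["q"].round(2),s["ft_force"],s["gripper_width"],s["grasp_force"])
Rs,o=scoop_now();print("lip in tub",(o+Rs@LIP-TO)@RT,"pitch/yaw",R.from_matrix(Rs).as_euler("ZYX",degrees=True))
im,d,P=look("wrist","w3");np.savez("w3.npz",im=im,d=d,P=P)
it,dt,Q=look("top","t3");np.savez("t3.npz",im=it,d=dt,P=Q)
sd,ds,S=look("side","s3")
c=[cv2.resize(im,(400,300)),cv2.resize(it[130:270,200:400],(400,280)),cv2.resize(sd[130:280,180:360],(400,333))]
A=np.zeros((600,800,3),np.uint8);A[:300,:400]=c[0];A[:280,400:]=c[1];A[300:,:400]=c[2][:300];cv2.imwrite("pics/m3.png",A)
E
```

```text
[-0.13  0.71  0.16  1.65 -0.14  0.71 -1.63] [-0.00909744  0.15111586 -1.82810474] 0.01571230427306217 54.93639249354601
lip in tub [ 0.02958364 -0.00159399  0.1398167 ] pitch/yaw [-8.04283003e+00 -2.00007931e+01 -1.08328020e-03]
```

View pics/m3.png

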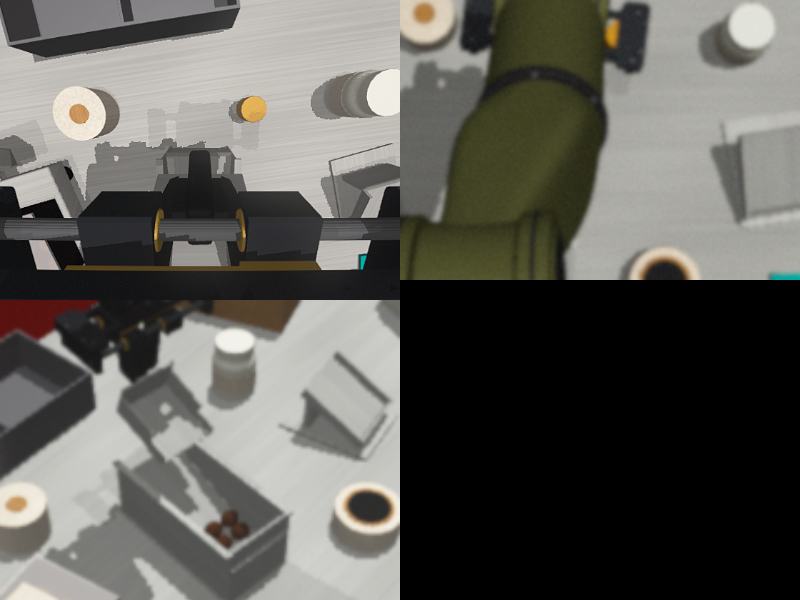

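```bash
python3 - <<'E'
from tub import *
Rs,o=scoop_now()
im,d,P=look("side")
q=(P[d>0]-o)@Rs
w=(abs(q[:,0])<.035)&(abs(q[:,1])<.03)&(q[:,2]>-.02)&(q[:,2]<.02)
k=np.linalg.lstsq(np.c_[q[w][:,:2],np.ones(w.sum())],q[w][:,2],rcond=None)[0];print("pan plane in scoop frame",w.sum(),k.round(4))
w=(abs(q[:,0])<.07)&(abs(q[:,1])<.05)&(q[:,2]>-.012)&(q[:,2]<.05);print(np.percentile(q[w],[1,99],axis=0).round(4))
t=np.tan(np.radians(20.0))
fl=lambda x:.012+(x+.045)*t
D=tubpose(.02,fl(.02)+.03,21);E_=tubpose(.012,fl(.012)+.002,21);F=tubpose(-.0435,.0152,21)
rows(cur(),[(*D,4),(*E_,2),(*F,7)],0)
E
```

```text
pan plane in scoop frame 417 [ 0.0033 -0.0023  0.0028]
[[-0.0464 -0.0395 -0.0009]
 [ 0.0526  0.0404  0.0489]]
[[-0.0043, -0.0001, 0.0178, 0.0, 0.004, 0.0, 0], [-0.0045, -0.0001, 0.0178, 0.0, 0.005, -0.001, 0], [-0.0045, -0.0002, 0.0177, 0.0, 0.004, 0.0, 0], [-0.0045, -0.0001, 0.0178, 0.0, 0.004, 0.0, 0], [-0.0056, 0.0, 0.015, 0.0, 0.0, 0.0, 0]]
[[-0.0056, 0.0001, 0.0149, 0.0, 0.0, 0.0, 0], [-0.0082, 0.0, 0.002, 0.0, 0.0, 0.0, 0], [-0.0081, 0.0, 0.0019, 0.0, 0.0, 0.0, 0], [-0.0082, 0.0, 0.002, 0.0, 0.0, 0.0, 0], [-0.0082, 0.0, 0.0019, 0.0, 0.0, 0.0, 0]]
[[-0.0082, 0.0001, 0.002, 0.0, 0.0, 0.0, 0], [-0.0081, 0.0, 0.002, 0.0, 0.0, 0.0, 0], [-0.0082, 0.0, 0.0019, 0.0, 0.0, 0.0, 0]]
```

Emit:
play_rows --pt "-0.0043 -0.0001 0.0178 0 0.004 0 0" --pt "-0.0045 -0.0001 0.0178 0 0.005 -0.001 0" --pt "-0.0045 -0.0002 0.0177 0 0.004 0 0" --pt "-0.0045 -0.0001 0.0178 0 0.004 0 0" --pt "0 0 0 0 0 0 0"

```text
time_s: 7.78
ee_pos: [0.6271, -0.0213, 0.1381]
tcp_rot: [0.996, -0.069, 0.05, 0.003]
ft_force: [0.5, -0.2, -1.6]
gripper_width: 0.0158
grasp_force: 54.9
```

Emit:
play_rows --pt "0 0 0 0 0 0 0" --pt "0 0 0 0 0 0 0"

```text
time_s: 8.02
ee_pos: [0.6293, -0.0213, 0.1403]
tcp_rot: [0.996, -0.069, 0.053, 0.003]
ft_force: [-0.3, 0.5, -2.1]
gripper_width: 0.0155
grasp_force: 54.9
```

```bash
python3 - <<'E'
from tub import *
s=log();print(s["q"].round(2),s["ft_force"])
Rs,o=scoop_now();print("lip in tub",(o+Rs@LIP-TO)@RT,"yaw,pitch",R.from_matrix(Rs).as_euler("ZYX",degrees=True))
t=np.tan(np.radians(20.0));fl=lambda x:.012+(x+.045)*t
E_=tubpose(.012,fl(.012)+.002,21);F=tubpose(-.0435,.0152,21)
rows(cur(),[(*E_,3),(*F,7)],0)
E
```

```text
[-0.12  0.79  0.13  1.76 -0.15  0.5  -1.61] [-0.33554462  0.5043299  -2.06882575]
lip in tub [0.02118973 0.00077539 0.06633923] yaw,pitch [ -7.88006255 -21.0953342    0.05236648]
[[-0.0041, 0.0003, 0.0102, 0.0, -0.001, 0.0, 0], [-0.0041, 0.0003, 0.0102, -0.001, 0.0, 0.0, 0], [-0.0041, 0.0002, 0.0102, 0.0, -0.001, 0.001, 0], [-0.0082, 0.0, 0.002, 0.0, 0.0, 0.0, 0], [-0.0082, 0.0, 0.0019, 0.0, 0.0, 0.0, 0]]
[[-0.0081, 0.0001, 0.002, 0.0, 0.0, 0.0, 0], [-0.0082, 0.0, 0.0019, 0.0, 0.0, 0.0, 0], [-0.0082, 0.0, 0.002, 0.0, 0.0, 0.0, 0], [-0.0082, 0.0, 0.002, 0.0, 0.0, 0.0, 0], [-0.0082, 0.0, 0.0019, 0.0, 0.0, 0.0, 0]]
```

Emit:
play_rows --pt "-0.0041 0.0003 0.0102 0 -0.001 0 0" --pt "-0.0041 0.0003 0.0102 -0.001 0 0 0" --pt "-0.0041 0.0002 0.0102 0 -0.001 0.001 0" --pt "-0.0082 0 0.002 0 0 0 0" --pt "-0.0082 0 0.0019 0 0 0 0"

```text
time_s: 8.65
ee_pos: [0.6029, -0.0183, 0.1018]
tcp_rot: [0.996, -0.07, 0.05, 0.003]
ft_force: [-0.4, -1.0, -1.7]
gripper_width: 0.0154
grasp_force: 54.9
```

Emit:
play_rows --pt "-0.0081 0.0001 0.002 0 0 0 0" --pt "-0.0082 0 0.0019 0 0 0 0" --pt "-0.0082 0 0.002 0 0 0 0" --pt "-0.0082 0 0.002 0 0 0 0" --pt "-0.0082 0 0.0019 0 0 0 0"

```text
time_s: 9.28
ee_pos: [0.5664, -0.0126, 0.0892]
tcp_rot: [0.996, -0.07, 0.053, 0.003]
ft_force: [0.1, -0.1, -3.0]
gripper_width: 0.0152
grasp_force: 54.9
```

Emit:
play_rows --pt "0 0 0 0 0 0 0" --pt "0 0 0 0 0 0 0"

```text
time_s: 9.52
ee_pos: [0.5643, -0.0129, 0.0882]
tcp_rot: [0.996, -0.07, 0.051, 0.003]
ft_force: [1.4, 0.2, -1.0]
gripper_width: 0.0154
grasp_force: 55.0
```

```bash
python3 - <<'E'
from tub import *
s=log();print(s["q"].round(2),s["ft_force"])
Rs,o=scoop_now();print("lip in tub",(o+Rs@LIP-TO)@RT,"yaw,pitch",R.from_matrix(Rs).as_euler("ZYX",degrees=True))
im,d,P=look("side","s4")
cv2.imwrite("pics/s4c.png",cv2.resize(im[160:270,210:330],(600,550),interpolation=cv2.INTER_CUBIC))
b=(im[...,2].astype(int)-im[...,0]>12)&(im[...,2]<140);b[:160]=0;b[270:]=0;b[:,:210]=0;b[:,330:]=0
q=(P[b]-o)@Rs;print("nut pts in scoop frame",b.sum(),np.percentile(q,[2,25,50,75,98],axis=0).round(3))
g=[tubpose(*x) for x in((-.0506,.0211,15),(-.0621,.0336,5),(-.0746,.0473,-5),(-.0851,.0587,-12),(-.0851,.13,-15))]
rows(cur(),[(*x,n) for x,n in zip(g,(2,3,3,2,4))],0)
E
```

```text
[-0.12  0.81  0.09  1.97 -0.17  0.26 -1.61] [ 1.39771439  0.24126541 -1.00901361]
lip in tub [-0.04470101  0.00016944  0.01457883] yaw,pitch [-7.91224238e+00 -2.08624628e+01 -8.58422558e-03]
nut pts in scoop frame 306 [[-0.053 -0.243 -0.05 ]
 [-0.037 -0.022  0.02 ]
 [-0.023 -0.002  0.031]
 [ 0.079  0.015  0.128]
 [ 0.154  0.04   0.246]]
[[0.0005, 0.0001, 0.0012, 0.0, -0.051, 0.0, 0], [0.0005, 0.0001, 0.0012, 0.0, -0.051, 0.0, 0], [-0.0005, 0.0, 0.0014, 0.0, -0.058, 0.0, 0], [-0.0005, 0.0, 0.0014, 0.0, -0.059, 0.0, 0], [-0.0004, 0.0, 0.0015, 0.0, -0.058, 0.0, 0]]
[[-0.0016, 0.0, 0.0018, 0.0, -0.058, 0.0, 0], [-0.0015, 0.0, 0.0019, 0.0, -0.058, 0.0, 0], [-0.0013, 0.0, 0.0019, 0.0, -0.058, 0.0, 0], [-0.0033, 0.0, 0.0022, 0.0, -0.061, 0.0, 0], [-0.0031, 0.0, 0.0024, -0.001, -0.061, 0.0, 0]]
[[-0.0073, 0.0, -0.0147, 0.0, -0.013, 0.0, 0], [-0.0075, 0.0, -0.0145, 0.0, -0.013, 0.0, 0], [-0.0076, 0.0, -0.0145, 0.0, -0.014, 0.0, 0], [-0.0079, 0.0, -0.0144, 0.0, -0.013, 0.0, 0]]
```

View pics/s4c.png

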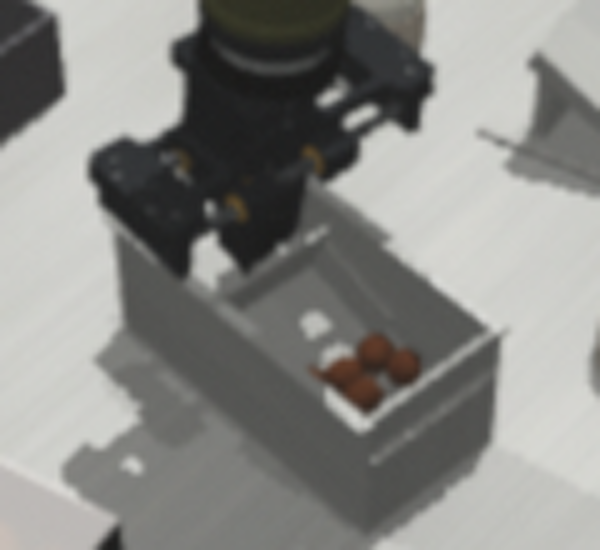

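The side crop shows the nuts around (370,370), over the front of the pan at the front slope. Now I'll tilt back and rise along the front slope.

Emit:
play_rows --pt "0.0005 0.0001 0.0012 0 -0.051 0 0" --pt "0.0005 0.0001 0.0012 0 -0.051 0 0" --pt "-0.0005 0 0.0014 0 -0.058 0 0" --pt "-0.0005 0 0.0014 0 -0.059 0 0" --pt "-0.0004 0 0.0015 0 -0.058 0 0"

```text
time_s: 10.2
ee_pos: [0.5636, -0.0135, 0.0814]
tcp_rot: [0.994, -0.069, -0.089, -0.006]
ft_force: [0.6, -0.0, -2.9]
gripper_width: 0.0159
grasp_force: 54.9
```

Emit:
play_rows --pt "-0.0016 0 0.0018 0 -0.058 0 0" --pt "-0.0015 0 0.0019 0 -0.058 0 0" --pt "-0.0013 0 0.0019 0 -0.058 0 0" --pt "-0.0033 0 0.0022 0 -0.061 0 0" --pt "-0.0031 0 0.0024 -0.001 -0.061 0 0"

```text
time_s: 10.82
ee_pos: [0.55, -0.0116, 0.0749]
tcp_rot: [0.97, -0.068, -0.234, -0.016]
ft_force: [0.7, 0.7, -2.7]
gripper_width: 0.0153
grasp_force: 54.9
```

Emit:
play_rows --pt "0 0 0 0 0 0 0" --pt "0 0 0 0 0 0 0"

```text
time_s: 11.08
ee_pos: [0.5502, -0.0114, 0.0752]
tcp_rot: [0.97, -0.068, -0.233, -0.016]
ft_force: [1.0, 0.6, -3.1]
gripper_width: 0.0156
grasp_force: 54.9
```

```bash
python3 - <<'E'
from tub import *
s=log();print(s["q"].round(2),s["ft_force"])
Rs,o=scoop_now();print("lip in tub",(o+Rs@LIP-TO)@RT,"yaw,pitch",R.from_matrix(Rs).as_euler("ZYX",degrees=True))
im,d,P=look("side","s5")
cv2.imwrite("pics/s5c.png",cv2.resize(im[160:270,210:330],(600,550),interpolation=cv2.INTER_CUBIC))
b=(im[...,2].astype(int)-im[...,0]>12)&(im[...,2]<140)&(np.linalg.norm(P-TO-[0,0,.05],axis=-1)<.14)&(P[...,2]<.11)
q=(P[b]-o)@Rs;print("nut pts in scoop frame",b.sum(),np.percentile(q,[2,25,50,75,98],axis=0).round(3))
print("pts below pan",(q[:,2]<0).sum())
g=[tubpose(*x) for x in((-.08,.10,-14),(-.07,.155,-16))]
rows(cur(),[(*x,n) for x,n in zip(g,(4,4))],0)
E
```

```text
[-0.07  1.03  0.09  1.45 -0.16  1.14 -1.61] [ 0.99869817  0.61948364 -3.05385703]
lip in tub [-0.08547869 -0.00033528  0.05846078] yaw,pitch [-7.879883  11.9660145 -0.0295699]
nut pts in scoop frame 251 [[-0.046 -0.038  0.004]
 [ 0.001 -0.019  0.017]
 [ 0.012 -0.     0.02 ]
 [ 0.025  0.014  0.022]
 [ 0.041  0.03   0.026]]
pts below pan 0
[[-0.0029, 0.0, -0.009, 0.0, -0.009, 0.0, 0], [-0.003, -0.0001, -0.009, 0.0, -0.009, 0.0, 0], [-0.003, 0.0, -0.009, 0.0, -0.009, 0.0, 0], [-0.0032, -0.0001, -0.0089, 0.001, -0.008, 0.0, 0], [-0.0039, 0.0, -0.0124, 0.0, -0.009, 0.0, 0]]
[[-0.0041, 0.0, -0.0124, 0.0, -0.009, 0.0, 0], [-0.0041, 0.0, -0.0124, 0.0, -0.009, 0.0, 0], [-0.0043, 0.0, -0.0123, -0.001, -0.008, 0.0, 0]]
```

View pics/s5c.png

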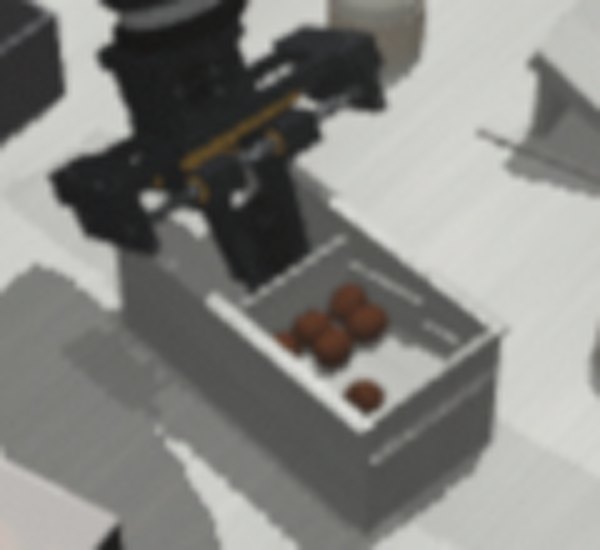

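```bash
python3 - <<'E'
from tub import *
Rs,o=scoop_now()
im,d,P=look("side")
b=(im[...,2].astype(int)-im[...,0]>12)&(im[...,2]<140)&(np.linalg.norm(P-TO-[0,0,.05],axis=-1)<.14)&(P[...,2]<.11)
n,l,st,c=cv2.connectedComponentsWithStats(b.astype(np.uint8))
for i in range(1,n):
    if st[i,4]<8: continue
    p=P[l==i];m=np.median(p,axis=0);ray=m-cams.camera_model("side")["T"][:3,3];m=m+ray/np.linalg.norm(ray)*.008
    print(st[i],"tub",((m-TO)@RT).round(3),"scoop",((m-o)@Rs).round(3),np.percentile((p-o)@Rs,[3,97],axis=0).round(3).tolist())
E
```

```text
[264 216  24  17 212] tub [-0.013 -0.012  0.059] scoop [ 0.025 -0.012  0.015] [[-0.002, -0.037, 0.007], [0.04, 0.022, 0.024]]
[278 235   8   7  39] tub [-0.07   0.02   0.073] scoop [-0.033  0.021  0.017] [[-0.044, 0.016, 0.016], [-0.031, 0.031, 0.027]]
```

Emit:
play_rows --pt "-0.0029 0 -0.009 0 -0.009 0 0" --pt "-0.003 -0.0001 -0.009 0 -0.009 0 0" --pt "-0.003 0 -0.009 0 -0.009 0 0" --pt "-0.0032 -0.0001 -0.0089 0.001 -0.008 0 0" --pt "-0.0039 0 -0.0124 0 -0.009 0 0"

```text
time_s: 11.8
ee_pos: [0.5592, -0.0123, 0.1261]
tcp_rot: [0.965, -0.067, -0.255, -0.018]
ft_force: [0.3, 0.1, -2.9]
gripper_width: 0.0156
grasp_force: 54.9
```

Emit:
play_rows --pt "-0.0041 0 -0.0124 0 -0.009 0 0" --pt "-0.0041 0 -0.0124 0 -0.009 0 0" --pt "-0.0043 0 -0.0123 -0.001 -0.008 0 0" --pt "0 0 0 0 0 0 0" --pt "0 0 0 0 0 0 0"

```text
time_s: 12.42
ee_pos: [0.5666, -0.0133, 0.1636]
tcp_rot: [0.961, -0.067, -0.267, -0.019]
ft_force: [0.5, -0.4, -3.0]
gripper_width: 0.0156
grasp_force: 54.9
```

```bash
cat >> tub.py <<'E'
PO=np.array([.513,.347,0]);RP=R.from_euler("z",8.5,degrees=True).as_matrix()
def punpose(lx,ly,lz,pitch,yaw=98.5):   # lip point in punnet axes (z from the table)
    Rs=scoopR(yaw,pitch);return tool(Rs,PO+RP@[lx,ly,lz]-Rs@LIP)
def nuts(c,r=.14):
    Rs,o=scoop_now();im,d,P=look("side")
    b=(im[...,2].astype(int)-im[...,0]>12)&(im[...,2]<140)&(np.linalg.norm(P-c,axis=-1)<r)
    n,l,st,_=cv2.connectedComponentsWithStats(b.astype(np.uint8));C=cams.camera_model("side")["T"][:3,3]
    for i in range(1,n):
        if st[i,4]<6: continue
        p=P[l==i];m=np.median(p,axis=0);ray=m-C;m=m+ray/np.linalg.norm(ray)*.008
        print(st[i],"world",m.round(3),"scoop",((m-o)@Rs).round(3),np.percentile((p-o)@Rs,[3,97],axis=0).round(3).tolist())
    return im,d,P
E
python3 - <<'E'
from tub import *
s=log();print(s["q"].round(2),s["ft_force"])
Rs,o=scoop_now();print("lip in tub",(o+Rs@LIP-TO)@RT,"yaw,pitch",R.from_matrix(Rs).as_euler("ZYX",degrees=True))
nuts(TO+[0,0,.09])
f=np.load("top0.npz");im,d=f["im"],f["d"];P=pts(cams.camera_model("top"),d,cams.camera_model("top")["T"]);z=P[...,2]
q=(P-PO)@RP;w=(abs(q[...,0])<.075)&(abs(q[...,1])<.06)&(z>.098)&(z<.125)
print("punnet rim",np.percentile(q[w],[1,99],axis=0).round(4)); w2=(abs(q[...,0])<.03)&(abs(q[...,1])<.03);print("floor z",np.median(z[w2]))
w=(q[...,1]<-.08)&(q[...,1]>-.17)&(abs(q[...,0])<.075)&(z>.098)&(z<.125);print("sealed",np.percentile(q[w],[1,99],axis=0).round(4))
p,c=fit();print("kin",p.round(3),c)
qq=s["q"]
for n,X in (("tilt",tubpose(-.05,.19,-20)),("hover",punpose(0,-.01,.16,-18)),("h2",punpose(0,0,.14,0)),("d30",punpose(0,.0,.115,30)),("d50",punpose(0,.0,.115,50)),("d65",punpose(0,.0,.115,65)),("d75",punpose(0,0,.115,75))):
    qq,e,a=ik(*X,qq,p);print(n,X[1].round(3),qq.round(2),"%.1f mm %.1f deg"%(e*1e3,np.degrees(a)))
E
```

```text
[-0.06  0.98  0.11  1.29 -0.15  1.42 -1.62] [ 0.54350323 -0.40749635 -3.01158348]
lip in tub [-6.98601109e-02  4.56278281e-06  1.54713382e-01] yaw,pitch [-7.86955800e+00  1.60077812e+01 -2.72620952e-03]
[248 183   6   9  15] world [0.588 0.003 0.169] scoop [0.076 0.019 0.049] [[0.06, 0.019, 0.041], [0.073, 0.024, 0.065]]
[259 191  26  18 236] world [ 0.521 -0.014  0.151] scoop [ 0.019 -0.007  0.014] [[-0.004, -0.037, 0.011], [0.04, 0.026, 0.024]]
punnet rim [[-0.0581 -0.0598  0.0982]
 [ 0.0584  0.0501  0.1118]]
floor z 0.06326947597524701
sealed [[-0.0576 -0.1534  0.1011]
 [ 0.0572 -0.0809  0.114 ]]
kin [ 0.344  0.553  0.348  0.314 -0.074  1.5    0.003] 0.00040715741305281223
tilt [ 0.587 -0.016  0.191] [-0.07  1.02  0.12  1.12 -0.12  1.62 -1.65] 0.0 mm 0.0 deg
hover [0.498 0.447 0.165] [-0.95  1.06 -0.11  1.09  0.49  1.46 -1.04] 0.0 mm 0.0 deg
h2 [0.498 0.45  0.179] [-0.8   0.91 -0.22  1.29  0.4   1.16 -1.  ] 0.0 mm 0.0 deg
d30 [0.503 0.417 0.201] [-0.35  0.79 -0.54  1.64  0.24  0.67 -0.76] 0.0 mm 0.0 deg
d50 [0.508 0.384 0.22 ] [ 0.04  0.89 -0.9   1.8   0.17  0.47 -0.54] 0.0 mm 0.0 deg
d65 [0.512 0.355 0.226] [ 0.29  1.08 -1.12  1.86  0.17  0.4  -0.39] 0.0 mm 0.0 deg
d75 [0.515 0.336 0.226] [ 0.41  1.25 -1.24  1.88  0.18  0.4  -0.29] 0.0 mm 0.0 deg
```

```bash
python3 - <<'E'
from tub import *
G=[(*tubpose(-.05,.19,-20),3)]
Rs0=scoopR(TY,-20);a=tubpose(-.05,.19,-20);b=punpose(0,.02,.165,-20)
N=17
for i in range(1,N+1):
    f=i/N; Rs=scoopR(TY+(98.5-TY)*f,-20);Rt=Rs@R_ts.T;G.append((Rt,a[1]+(b[1]-a[1])*f,1))
print(b[1]);rows(cur(),G,0)
E
```

```text
[0.49387355 0.47684531 0.16615702]
[[0.001, 0.0, -0.0114, 0.0, -0.023, 0.0, 0], [0.0008, 0.0, -0.0114, 0.0, -0.023, 0.0, 0], [0.0006, 0.0, -0.0115, 0.0, -0.023, 0.0, 0], [-0.0069, -0.0279, 0.0066, -0.062, 0.0, -0.089, 0], [-0.0044, -0.0289, 0.0049, -0.063, 0.0, -0.089, 0]]
[[-0.0017, -0.0293, 0.003, -0.063, 0.0, -0.09, 0], [0.0009, -0.0295, 0.0011, -0.063, 0.0, -0.089, 0], [0.0035, -0.0293, -0.0007, -0.062, 0.0, -0.09, 0], [0.0061, -0.0288, -0.0025, -0.063, 0.0, -0.089, 0], [0.0087, -0.028, -0.0043, -0.063, 0.0, -0.09, 0]]
[[0.0111, -0.0267, -0.006, -0.063, 0.0, -0.089, 0], [0.0134, -0.0251, -0.0076, -0.062, 0.0, -0.089, 0], [0.0156, -0.0234, -0.0092, -0.063, 0.0, -0.09, 0], [0.0176, -0.0213, -0.0105, -0.063, 0.0, -0.089, 0], [0.0194, -0.0188, -0.0119, -0.063, 0.0, -0.09, 0]]
[[0.021, -0.0163, -0.0129, -0.062, 0.0, -0.089, 0], [0.0223, -0.0136, -0.0139, -0.063, 0.0, -0.09, 0], [0.0234, -0.0106, -0.0146, -0.063, 0.0, -0.089, 0], [0.0242, -0.0075, -0.0152, -0.063, 0.0, -0.089, 0], [0.0247, -0.0043, -0.0156, -0.062, 0.0, -0.09, 0]]
```

```bash
python3 - <<'E'
from tub import *
G=[(*tubpose(-.05,.19,-20),3)]
a=tubpose(-.05,.19,-20);b=punpose(0,.02,.2,-20)
N=17
for i in range(1,N+1):
    f=i/N; Rs=scoopR(TY+(98.5-TY)*f,-20);Rt=Rs@R_ts.T;G.append((Rt,a[1]+(b[1]-a[1])*f,1))
rows(cur(),G,0)
E
```

```text
[[0.001, 0.0, -0.0114, 0.0, -0.023, 0.0, 0], [0.0008, 0.0, -0.0114, 0.0, -0.023, 0.0, 0], [0.0006, 0.0, -0.0115, 0.0, -0.023, 0.0, 0], [-0.0081, -0.0279, 0.0049, -0.062, 0.0, -0.089, 0], [-0.0055, -0.0289, 0.0032, -0.063, 0.0, -0.089, 0]]
[[-0.003, -0.0293, 0.0013, -0.063, 0.0, -0.09, 0], [-0.0003, -0.0295, -0.0005, -0.063, 0.0, -0.089, 0], [0.0024, -0.0293, -0.0024, -0.062, 0.0, -0.09, 0], [0.0049, -0.0288, -0.0042, -0.063, 0.0, -0.089, 0], [0.0075, -0.0279, -0.006, -0.063, 0.0, -0.09, 0]]
[[0.01, -0.0267, -0.0077, -0.063, 0.0, -0.089, 0], [0.0122, -0.0252, -0.0093, -0.062, 0.0, -0.089, 0], [0.0144, -0.0234, -0.0108, -0.063, 0.0, -0.09, 0], [0.0164, -0.0212, -0.0123, -0.063, 0.0, -0.089, 0], [0.0183, -0.0189, -0.0135, -0.063, 0.0, -0.09, 0]]
[[0.0198, -0.0163, -0.0146, -0.062, 0.0, -0.089, 0], [0.0211, -0.0136, -0.0156, -0.063, 0.0, -0.09, 0], [0.0222, -0.0106, -0.0163, -0.063, 0.0, -0.089, 0], [0.023, -0.0075, -0.0169, -0.063, 0.0, -0.089, 0], [0.0236, -0.0043, -0.0172, -0.062, 0.0, -0.09, 0]]
```

Emit:
play_rows --pt "0.001 0 -0.0114 0 -0.023 0 0" --pt "0.0008 0 -0.0114 0 -0.023 0 0" --pt "0.0006 0 -0.0115 0 -0.023 0 0" --pt "-0.0081 -0.0279 0.0049 -0.062 0 -0.089 0" --pt "-0.0055 -0.0289 0.0032 -0.063 0 -0.089 0"

```text
time_s: 13.1
ee_pos: [0.5759, 0.0419, 0.192]
tcp_rot: [0.953, 0.038, -0.301, 0.012]
ft_force: [-0.1, 0.6, -3.1]
gripper_width: 0.0157
grasp_force: 54.9
```

Emit:
play_rows --pt "-0.003 -0.0293 0.0013 -0.063 0 -0.09 0" --pt "-0.0003 -0.0295 -0.0005 -0.063 0 -0.089 0" --pt "0.0024 -0.0293 -0.0024 -0.062 0 -0.09 0" --pt "0.0049 -0.0288 -0.0042 -0.063 0 -0.089 0" --pt "0.0075 -0.0279 -0.006 -0.063 0 -0.09 0"

```text
time_s: 13.72
ee_pos: [0.5483, 0.1877, 0.1951]
tcp_rot: [0.907, 0.295, -0.286, 0.093]
ft_force: [0.4, -0.2, -3.6]
gripper_width: 0.0156
grasp_force: 54.9
```

Emit:
play_rows --pt "0.01 -0.0267 -0.0077 -0.063 0 -0.089 0" --pt "0.0122 -0.0252 -0.0093 -0.062 0 -0.089 0" --pt "0.0144 -0.0234 -0.0108 -0.063 0 -0.09 0" --pt "0.0164 -0.0212 -0.0123 -0.063 0 -0.089 0" --pt "0.0183 -0.0189 -0.0135 -0.063 0 -0.09 0"

```text
time_s: 14.35
ee_pos: [0.5209, 0.3327, 0.1979]
tcp_rot: [0.793, 0.529, -0.251, 0.167]
ft_force: [1.0, 0.2, -3.0]
gripper_width: 0.0155
grasp_force: 54.9
```

Emit:
play_rows --pt "0.0198 -0.0163 -0.0146 -0.062 0 -0.089 0" --pt "0.0211 -0.0136 -0.0156 -0.063 0 -0.09 0" --pt "0.0222 -0.0106 -0.0163 -0.063 0 -0.089 0" --pt "0.023 -0.0075 -0.0169 -0.063 0 -0.089 0" --pt "0.0236 -0.0043 -0.0172 -0.062 0 -0.09 0"

```text
time_s: 14.98
ee_pos: [0.4933, 0.4776, 0.2005]
tcp_rot: [0.621, 0.723, -0.197, 0.228]
ft_force: [0.2, 0.4, -2.2]
gripper_width: 0.0152
grasp_force: 54.9
```

Emit:
play_rows --pt "0 0 0 0 0 0 0" --pt "0 0 0 0 0 0 0" --pt "0 0 0 0 0 0 0"

```text
time_s: 15.35
ee_pos: [0.4955, 0.4752, 0.2014]
tcp_rot: [0.624, 0.721, -0.197, 0.229]
ft_force: [0.5, -0.2, -3.1]
gripper_width: 0.0152
grasp_force: 54.9
```

```bash
python3 - <<'E'
from tub import *
s=log();print(s["q"].round(2),s["ft_force"])
Rs,o=scoop_now();print("lip in punnet",(o+Rs@LIP-PO)@RP,"yaw,pitch",R.from_matrix(Rs).as_euler("ZYX",degrees=True))
im,d,P=nuts(PO+[0,0.03,.16],.2)
cv2.imwrite("pics/s6c.png",cv2.resize(im[170:340,60:300],(800,567),interpolation=cv2.INTER_CUBIC))
G=[]
for ph,z,n in((-5,.15,4),(8,.123,3),(20,.114,2),(32,.110,2),(45,.106,2),(58,.104,2),(70,.104,2)): G.append((*punpose(0,.02,z,ph),n))
rows(cur(),G,0)
E
```

```text
[-0.96  1.08 -0.15  0.93  0.49  1.66 -1.01] [ 0.53423011 -0.18531099 -3.13116801]
lip in punnet [0.00104489 0.01816466 0.20049593] yaw,pitch [ 9.83263218e+01  2.01194400e+01 -6.65960984e-02]
[121 292  35  31 557] world [0.507 0.428 0.19 ] scoop [ 0.018 -0.005  0.012] [[-0.002, -0.035, 0.003], [0.036, 0.028, 0.025]]
[ 89 305   8   8  35] world [0.511 0.503 0.276] scoop [ 0.057 -0.02   0.118] [[0.049, -0.016, 0.116], [0.062, -0.012, 0.13]]
[110 319   9   9  40] world [0.457 0.493 0.276] scoop [0.055 0.035 0.118] [[0.049, 0.038, 0.114], [0.063, 0.04, 0.131]]
[101 343   6   5  18] world [0.452 0.527 0.249] scoop [0.097 0.035 0.104] [[0.093, 0.037, 0.103], [0.1, 0.041, 0.116]]
[[0.0026, -0.0003, 0.0047, 0.0, 0.066, -0.001, 0], [0.0023, -0.0004, 0.005, 0.0, 0.066, 0.0, 0], [0.002, -0.0003, 0.005, 0.0, 0.066, -0.001, 0], [0.0016, -0.0003, 0.0052, 0.0, 0.066, -0.001, 0], [-0.0026, 0.0, 0.0022, 0.0, 0.075, 0.0, 0]]
[[-0.0027, 0.0, 0.0021, 0.0, 0.076, 0.0, 0], [-0.0028, 0.0, 0.0018, 0.001, 0.075, 0.0, 0], [-0.0072, 0.0, -0.0042, 0.0, 0.105, 0.0, 0], [-0.0067, 0.0, -0.005, 0.0, 0.105, 0.0, 0], [-0.0079, 0.0, -0.0067, 0.0, 0.105, 0.0, 0]]
[[-0.0071, 0.0, -0.0075, 0.0, 0.104, 0.0, 0], [-0.0091, 0.0, -0.0074, 0.0, 0.114, 0.0, 0], [-0.0081, 0.0001, -0.0084, 0.001, 0.113, 0.0, 0], [-0.009, 0.0, -0.0085, 0.0, 0.114, 0.0, 0], [-0.0079, 0.0, -0.0094, 0.0, 0.113, -0.001, 0]]
[[-0.0077, 0.0, -0.0087, 0.0, 0.105, 0.0, 0], [-0.0068, 0.0, -0.0095, 0.0, 0.105, 0.0, 0]]
```

View pics/s6c.png

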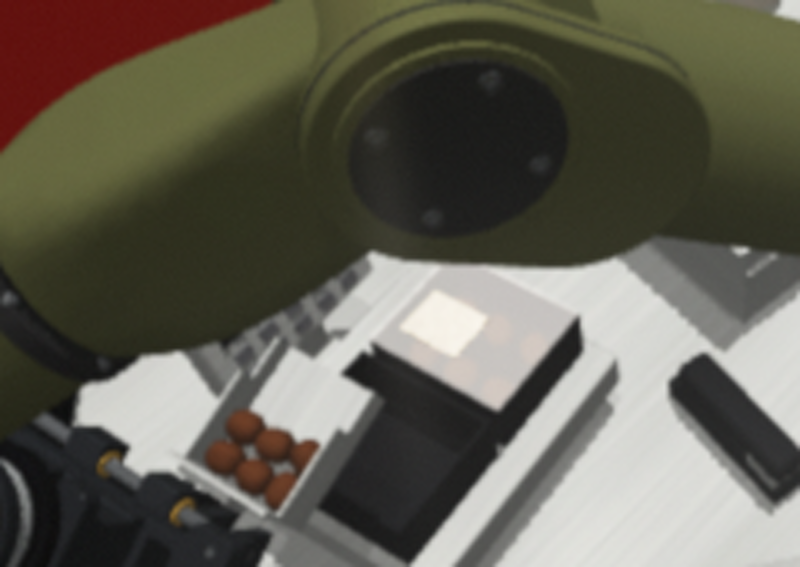

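Six nutmegs are visible in the pan, around (260,455), with the empty punnet just right of the lip. Now I'll pour.

Emit:
play_rows --pt "0.0026 -0.0003 0.0047 0 0.066 -0.001 0" --pt "0.0023 -0.0004 0.005 0 0.066 0 0" --pt "0.002 -0.0003 0.005 0 0.066 -0.001 0" --pt "0.0016 -0.0003 0.0052 0 0.066 -0.001 0" --pt "-0.0026 0 0.0022 0 0.075 0 0"

```text
time_s: 16.02
ee_pos: [0.4943, 0.47, 0.1784]
tcp_rot: [0.647, 0.75, -0.089, 0.103]
ft_force: [-0.6, 0.2, -3.8]
gripper_width: 0.0158
grasp_force: 54.9
```

Emit:
play_rows --pt "-0.0027 0 0.0021 0 0.076 0 0" --pt "-0.0028 0 0.0018 0.001 0.075 0 0" --pt "-0.0072 0 -0.0042 0 0.105 0 0" --pt "-0.0067 0 -0.005 0 0.105 0 0" --pt "-0.0079 0 -0.0067 0 0.105 0 0"

```text
time_s: 16.65
ee_pos: [0.4991, 0.4414, 0.1927]
tcp_rot: [0.65, 0.754, 0.063, -0.073]
ft_force: [-0.1, 0.3, -2.9]
gripper_width: 0.0159
grasp_force: 54.9
```

Emit:
play_rows --pt "-0.0071 0 -0.0075 0 0.104 0 0" --pt "-0.0091 0 -0.0074 0 0.114 0 0" --pt "-0.0081 0.0001 -0.0084 0.001 0.113 0 0" --pt "-0.009 0 -0.0085 0 0.114 0 0" --pt "-0.0079 0 -0.0094 0 0.113 -0.001 0"

```text
time_s: 17.27
ee_pos: [0.5074, 0.3871, 0.2125]
tcp_rot: [0.607, 0.705, 0.239, -0.278]
ft_force: [0.2, 0.2, -3.1]
gripper_width: 0.0156
grasp_force: 54.9
```

Emit:
play_rows --pt "0 0 0 0 0 0 0" --pt "0 0 0 0 0 0 0" --pt "0 0 0 0 0 0 0"

```text
time_s: 17.65
ee_pos: [0.5055, 0.3918, 0.214]
tcp_rot: [0.606, 0.707, 0.238, -0.278]
ft_force: [0.9, -0.3, -2.2]
gripper_width: 0.0156
grasp_force: 54.9
```

```bash
python3 - <<'E'
from tub import *
s=log();print(s["q"].round(2),s["ft_force"])
Rs,o=scoop_now();print("lip in punnet",(o+Rs@LIP-PO)@RP,"yaw,pitch",R.from_matrix(Rs).as_euler("ZYX",degrees=True))
im,d,P=nuts(PO+[0,0.03,.12],.2)
cv2.imwrite("pics/s7c.png",cv2.resize(im[170:340,60:300],(800,567),interpolation=cv2.INTER_CUBIC))
E
```

```text
[ 0.14  0.96 -0.99  1.82  0.15  0.38 -0.44] [ 0.90198451 -0.30526459 -2.21614842]
lip in punnet [-0.00072626  0.02349947  0.10498254] yaw,pitch [ 99.00264851 -58.01622757  -0.21292262]
[144 238  35  20 194] world [0.525 0.34  0.288] scoop [ 0.094 -0.012  0.124] [[0.061, -0.036, 0.105], [0.109, 0.042, 0.129]]
[168 258   7   9  32] world [0.477 0.349 0.285] scoop [0.099 0.034 0.109] [[0.096, 0.037, 0.102], [0.111, 0.041, 0.118]]
[182 260   3   4   9] world [0.48  0.319 0.251] scoop [0.054 0.036 0.116] [[0.057, 0.039, 0.115], [0.066, 0.041, 0.12]]
[170 291  17  10 105] world [0.535 0.319 0.075] scoop [-0.1   -0.018  0.03 ] [[-0.101, -0.027, 0.015], [-0.081, -0.0, 0.042]]
[192 300   9   8  49] world [0.488 0.309 0.074] scoop [-0.101  0.03   0.032] [[-0.101, 0.026, 0.026], [-0.09, 0.04, 0.042]]
[178 321   7   7  22] world [0.474 0.367 0.076] scoop [-0.068  0.035 -0.018] [[-0.074, 0.03, -0.023], [-0.056, 0.042, -0.009]]
```

View pics/s7c.png

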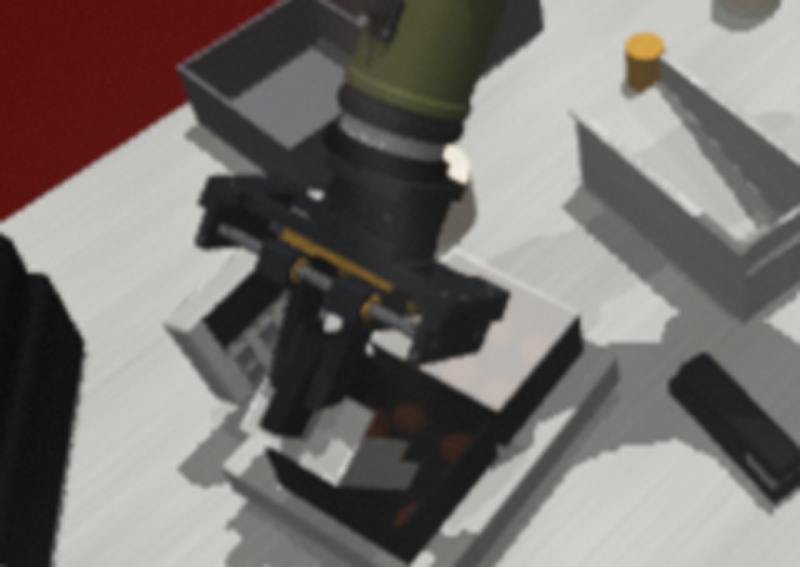

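```bash
python3 - <<'E'
from tub import *
rows(cur(),[(*punpose(0,.02,.112,70),3),(*punpose(0,.02,.112,72),2),(*punpose(0,.03,.20,60),5),(*punpose(0,.05,.26,20),5)],0)
E
```

```text
[[-0.0044, 0.0003, -0.0083, -0.001, 0.07, 0.002, 0], [-0.0038, 0.0004, -0.0086, -0.001, 0.069, 0.001, 0], [-0.0032, 0.0004, -0.0089, -0.001, 0.07, 0.002, 0], [-0.0011, 0.0, -0.0015, 0.0, 0.018, 0.0, 0], [-0.0012, 0.0, -0.0016, 0.0, 0.017, 0.0, 0]]
[[0.0182, 0.0, -0.0039, 0.0, -0.042, 0.0, 0], [0.0179, -0.0001, -0.0046, 0.0, -0.042, 0.0, 0], [0.0178, 0.0, -0.0054, 0.0, -0.042, 0.0, 0], [0.0175, 0.0, -0.0061, 0.0, -0.042, 0.0, 0], [0.0173, -0.0001, -0.0069, 0.0, -0.041, 0.0, 0]]
[[0.0154, 0.0, 0.009, 0.0, -0.14, 0.0, 0], [0.0165, 0.0, 0.0068, 0.0, -0.139, 0.0, 0], [0.0173, 0.0, 0.0044, -0.001, -0.14, 0.001, 0], [0.0177, 0.0, 0.0019, 0.0, -0.14, 0.0, 0], [0.0178, -0.0001, -0.0005, 0.0, -0.14, 0.0, 0]]
```

Emit:
play_rows --pt "-0.0044 0.0003 -0.0083 -0.001 0.07 0.002 0" --pt "-0.0038 0.0004 -0.0086 -0.001 0.069 0.001 0" --pt "-0.0032 0.0004 -0.0089 -0.001 0.07 0.002 0" --pt "-0.0011 0 -0.0015 0 0.018 0 0" --pt "-0.0012 0 -0.0016 0 0.017 0 0"

```text
time_s: 18.32
ee_pos: [0.5115, 0.361, 0.2225]
tcp_rot: [0.575, 0.665, 0.311, -0.362]
ft_force: [-0.2, 1.2, -1.0]
gripper_width: 0.0158
grasp_force: 54.9
```

Emit:
play_rows --pt "0.0182 0 -0.0039 0 -0.042 0 0" --pt "0.0179 -0.0001 -0.0046 0 -0.042 0 0" --pt "0.0178 0 -0.0054 0 -0.042 0 0" --pt "0.0175 0 -0.0061 0 -0.042 0 0" --pt "0.0173 -0.0001 -0.0069 0 -0.041 0 0"

```text
time_s: 18.95
ee_pos: [0.5057, 0.3945, 0.3102]
tcp_rot: [0.604, 0.7, 0.249, -0.29]
ft_force: [0.7, 0.4, -2.7]
gripper_width: 0.0155
grasp_force: 54.9
```

Emit:
play_rows --pt "0.0154 0 0.009 0 -0.14 0 0" --pt "0.0165 0 0.0068 0 -0.139 0 0" --pt "0.0173 0 0.0044 -0.001 -0.14 0.001 0" --pt "0.0177 0 0.0019 0 -0.14 0 0" --pt "0.0178 -0.0001 -0.0005 0 -0.14 0 0"

```text
time_s: 19.58
ee_pos: [0.4927, 0.4805, 0.3336]
tcp_rot: [0.653, 0.756, 0.027, -0.032]
ft_force: [0.6, 0.4, -3.0]
gripper_width: 0.0159
grasp_force: 54.9
```

Emit:
play_rows --pt "0 0 0 0 0 0 0" --pt "0 0 0 0 0 0 0" --pt "0 0 0 0 0 0 0"

```text
time_s: 19.95
ee_pos: [0.4953, 0.4768, 0.3312]
tcp_rot: [0.655, 0.755, 0.027, -0.033]
ft_force: [0.6, -0.0, -1.8]
gripper_width: 0.0158
grasp_force: 54.9
```

```bash
python3 - <<'E'
from tub import *
s=log();print(s["q"].round(2),s["ft_force"],s["time_s"])
Rs,o=scoop_now();print("lip in punnet",(o+Rs@LIP-PO)@RP,"yaw,pitch",R.from_matrix(Rs).as_euler("ZYX",degrees=True))
im,d,P=nuts(PO+[0,0,.1],.13)
# scoop slip check: pan plane from side depth
q=(P[d>0]-o)@Rs;w=(abs(q[:,0])<.035)&(abs(q[:,1])<.03)&(abs(q[:,2])<.015)
k=np.linalg.lstsq(np.c_[q[w][:,:2],np.ones(w.sum())],q[w][:,2],rcond=None)[0];print("pan plane",w.sum(),k.round(4))
w=(abs(q[:,0])<.07)&(abs(q[:,1])<.06)&(q[:,2]>-.012)&(q[:,2]<.05);print(np.percentile(q[w],[1,99],axis=0).round(4))
# transit back toward the seat: yaw 98.5->8.4
a=cur();b=tool(scoopR(8.4,20),SEAT+.03*RSEAT[:,2]+[0,0,.14])
yw,pt=R.from_matrix(Rs).as_euler("ZYX",degrees=True)[:2];pt=-pt
N=20;G=[]
for i in range(1,N+1):
    f=i/N;Rt=scoopR(yw+(8.4-yw)*f,pt+(20-pt)*f)@R_ts.T;G.append((Rt,a[1]+(b[1]-a[1])*f,1))
print(a[1],b[1]);rows(a,G,0)
E
```

```text
[-0.53  0.72 -0.57  1.27  0.33  1.19 -0.94] [ 0.55255076 -0.01881924 -1.81975769] 19.95
lip in punnet [0.0008795  0.04651401 0.25890448] yaw,pitch [ 98.17953528 -19.96378641   0.12543979]
[158 290  30  22 309] world [0.538 0.338 0.074] scoop [-0.164 -0.023 -0.154] [[-0.19, -0.05, -0.162], [-0.143, 0.007, -0.138]]
[192 299   9   9  58] world [0.487 0.309 0.075] scoop [-0.183  0.031 -0.146] [[-0.195, 0.021, -0.15], [-0.167, 0.053, -0.122]]
[178 320   8   8  33] world [0.474 0.367 0.075] scoop [-0.128  0.036 -0.166] [[-0.146, 0.025, -0.177], [-0.103, 0.055, -0.139]]
pan plane 112 [0.0014 0.0531 0.0024]
[[-0.0461 -0.0039 -0.0002]
 [ 0.0691  0.0405  0.0437]]
[0.49561577 0.47664009 0.33123671] [ 0.53134767 -0.30669114  0.26798383]
[[-0.0392, -0.0037, -0.0002, -0.009, 0.0, 0.078, 0], [-0.0393, -0.0007, -0.0002, -0.007, 0.0, 0.078, 0], [-0.0393, 0.0024, -0.0002, -0.006, 0.0, 0.078, 0], [-0.0389, 0.0054, -0.0002, -0.007, 0.0, 0.078, 0], [-0.0384, 0.0085, -0.0001, -0.007, 0.0, 0.078, 0]]
[[-0.0377, 0.0114, 0.0, -0.006, 0.001, 0.078, 0], [-0.0366, 0.0143, -0.0001, -0.007, 0.0, 0.078, 0], [-0.0354, 0.0172, 0.0001, -0.007, 0.0, 0.078, 0], [-0.034, 0.0198, 0.0003, -0.007, 0.0, 0.079, 0], [-0.0323, 0.0225, 0.0003, -0.006, 0.0, 0.078, 0]]
[[-0.0304, 0.0249, 0.0005, -0.007, 0.0, 0.078, 0], [-0.0284, 0.0272, 0.0007, -0.007, 0.0, 0.078, 0], [-0.0262, 0.0293, 0.0009, -0.007, 0.0, 0.078, 0], [-0.0239, 0.0312, 0.0011, -0.006, 0.0, 0.078, 0], [-0.0213, 0.0331, 0.0013, -0.007, 0.0, 0.078, 0]]
[[-0.0187, 0.0345, 0.0016, -0.007, 0.001, 0.078, 0], [-0.0159, 0.036, 0.0017, -0.006, 0.0, 0.078, 0], [-0.0131, 0.037, 0.002, -0.007, 0.0, 0.078, 0], [-0.0102, 0.0379, 0.0023, -0.007, 0.0, 0.078, 0], [-0.0072, 0.0386, 0.0025, -0.007, 0.0, 0.078, 0]]
```

Emit:
play_rows --pt "-0.0392 -0.0037 -0.0002 -0.009 0 0.078 0" --pt "-0.0393 -0.0007 -0.0002 -0.007 0 0.078 0" --pt "-0.0393 0.0024 -0.0002 -0.006 0 0.078 0" --pt "-0.0389 0.0054 -0.0002 -0.007 0 0.078 0" --pt "-0.0384 0.0085 -0.0001 -0.007 0 0.078 0"

```text
time_s: 20.62
ee_pos: [0.5046, 0.2797, 0.3155]
tcp_rot: [0.79, 0.612, 0.034, -0.027]
ft_force: [0.7, -1.0, -2.6]
gripper_width: 0.0157
grasp_force: 54.9
```

Emit:
play_rows --pt "-0.0377 0.0114 0 -0.006 0.001 0.078 0" --pt "-0.0366 0.0143 -0.0001 -0.007 0 0.078 0" --pt "-0.0354 0.0172 0.0001 -0.007 0 0.078 0" --pt "-0.034 0.0198 0.0003 -0.007 0 0.079 0" --pt "-0.0323 0.0225 0.0003 -0.006 0 0.078 0"

```text
time_s: 21.25
ee_pos: [0.5134, 0.0841, 0.2997]
tcp_rot: [0.894, 0.446, 0.039, -0.02]
ft_force: [0.1, 0.1, -2.2]
gripper_width: 0.0156
grasp_force: 54.9
```

Emit:
play_rows --pt "-0.0304 0.0249 0.0005 -0.007 0 0.078 0" --pt "-0.0284 0.0272 0.0007 -0.007 0 0.078 0" --pt "-0.0262 0.0293 0.0009 -0.007 0 0.078 0" --pt "-0.0239 0.0312 0.0011 -0.006 0 0.078 0" --pt "-0.0213 0.0331 0.0013 -0.007 0 0.078 0"

```text
time_s: 21.88
ee_pos: [0.5223, -0.1116, 0.2837]
tcp_rot: [0.964, 0.264, 0.042, -0.012]
ft_force: [0.1, 0.7, -1.7]
gripper_width: 0.0152
grasp_force: 54.9
```

Emit:
play_rows --pt "-0.0187 0.0345 0.0016 -0.007 0.001 0.078 0" --pt "-0.0159 0.036 0.0017 -0.006 0 0.078 0" --pt "-0.0131 0.037 0.002 -0.007 0 0.078 0" --pt "-0.0102 0.0379 0.0023 -0.007 0 0.078 0" --pt "-0.0072 0.0386 0.0025 -0.007 0 0.078 0"

```text
time_s: 22.5
ee_pos: [0.5312, -0.3072, 0.2676]
tcp_rot: [0.997, 0.071, 0.043, -0.004]
ft_force: [0.5, 0.5, -1.6]
gripper_width: 0.0154
grasp_force: 54.9
```

Emit:
play_rows --pt "0 0 0 0 0 0 0" --pt "0 0 0 0 0 0 0" --pt "0 0 0 0 0 0 0"

```text
time_s: 22.88
ee_pos: [0.5322, -0.3036, 0.2677]
tcp_rot: [0.996, 0.074, 0.043, -0.004]
ft_force: [0.2, 0.5, -1.5]
gripper_width: 0.0156
grasp_force: 54.9
```

```bash
python3 - <<'E'
from tub import *
s=log();print(s["q"].round(2),s["ft_force"],s["time_s"])
Rs,o=scoop_now();print((o-SEAT).round(4),"yaw,pitch",R.from_matrix(Rs).as_euler("ZYX",degrees=True))
im,d,P=look("side","s8")
q=(P[d>0]-o)@Rs;w=(abs(q[:,0])<.035)&(abs(q[:,1])<.03)&(abs(q[:,2])<.015)
k=np.linalg.lstsq(np.c_[q[w][:,:2],np.ones(w.sum())],q[w][:,2],rcond=None)[0];print("pan plane",w.sum(),k.round(4))
w=(abs(q[:,0])<.07)&(abs(q[:,1])<.06)&(q[:,2]>-.012)&(q[:,2]<.05);print(np.percentile(q[w],[1,99],axis=0).round(4))
N=RSEAT[:,2];U=RSEAT[:,0]
rows(cur(),[(*tool(RSEAT,SEAT+.03*N+.002*U+[0,0,.03]),5)],0)
E
```

```text
[ 0.57  0.61 -0.17  1.64  0.07  0.83 -1.03] [ 0.15063319  0.4812104  -1.54276632] 22.875
[-0.0139  0.0008  0.1657] yaw,pitch [  8.59732674 -20.03162943   0.09536998]
pan plane 188 [0.013  0.0336 0.0035]
[[-0.0457 -0.0407 -0.0003]
 [ 0.0659  0.0427  0.0489]]
[[-0.0038, 0.0006, 0.0202, 0.0, 0.035, 0.001, 0], [-0.0045, 0.0006, 0.0201, -0.001, 0.035, 0.0, 0], [-0.0052, 0.0006, 0.0199, 0.0, 0.034, 0.001, 0], [-0.0059, 0.0006, 0.0197, 0.0, 0.035, 0.001, 0], [-0.0066, 0.0006, 0.0195, -0.001, 0.035, 0.001, 0]]
```

Emit:
play_rows --pt "-0.0038 0.0006 0.0202 0 0.035 0.001 0" --pt "-0.0045 0.0006 0.0201 -0.001 0.035 0 0" --pt "-0.0052 0.0006 0.0199 0 0.034 0.001 0" --pt "-0.0059 0.0006 0.0197 0 0.035 0.001 0" --pt "-0.0066 0.0006 0.0195 -0.001 0.035 0.001 0"

```text
time_s: 23.55
ee_pos: [0.5227, -0.3086, 0.165]
tcp_rot: [0.989, 0.072, 0.13, -0.009]
ft_force: [0.1, -0.3, -2.8]
gripper_width: 0.0154
grasp_force: 54.9
```

Emit:
play_rows --pt "0 0 0 0 0 0 0" --pt "0 0 0 0 0 0 0" --pt "0 0 0 0 0 0 0"

```text
time_s: 23.92
ee_pos: [0.5237, -0.3092, 0.1664]
tcp_rot: [0.989, 0.071, 0.13, -0.009]
ft_force: [0.1, -0.6, -1.7]
gripper_width: 0.0154
grasp_force: 54.9
```

```bash
python3 - <<'E'
from tub import *
Rs,o=scoop_now();print(((o-SEAT)@RSEAT).round(4),"yaw,pitch",R.from_matrix(Rs).as_euler("ZYX",degrees=True))
im,d,P=look("side")
q=(P[d>0]-o)@Rs;w=(abs(q[:,0])<.035)&(abs(q[:,1])<.03)&(abs(q[:,2])<.015)
k=np.linalg.lstsq(np.c_[q[w][:,:2],np.ones(w.sum())],q[w][:,2],rcond=None)[0];print("pan plane",w.sum(),k.round(4))
w=(abs(q[:,0])<.07)&(abs(q[:,1])<.06)&(q[:,2]>-.006)&(q[:,2]<.05);print(np.percentile(q[w],[1,99],axis=0).round(4))
N=RSEAT[:,2];U=RSEAT[:,0]
rows(cur(),[(*tool(RSEAT,SEAT+.025*N+.002*U),3),(*tool(RSEAT,SEAT+.003*N+.001*U),4)],0)
E
```

```text
[ 0.0183 -0.0015  0.0563] yaw,pitch [  8.40768668 -30.08138213  -0.16267879]
pan plane 188 [0.0019 0.0223 0.0031]
[[-0.0451 -0.041  -0.0011]
 [ 0.0636  0.0425  0.0464]]
[[-0.0024, -0.0005, 0.0115, 0.001, 0.0, 0.0, 0], [-0.0025, -0.0004, 0.0114, 0.001, -0.001, 0.0, 0], [-0.0024, -0.0005, 0.0115, 0.001, 0.0, -0.001, 0], [0.0012, 0.0, 0.0054, 0.0, 0.0, 0.0, 0], [0.0012, 0.0, 0.0054, 0.0, 0.0, 0.0, 0]]
[[0.0011, 0.0, 0.0053, 0.0, 0.0, 0.0, 0], [0.0012, 0.0, 0.0054, 0.0, 0.0, 0.0, 0]]
```

Emit:
play_rows --pt "-0.0024 -0.0005 0.0115 0.001 0 0 0" --pt "-0.0025 -0.0004 0.0114 0.001 -0.001 0 0" --pt "-0.0024 -0.0005 0.0115 0.001 0 -0.001 0" --pt "0.0012 0 0.0054 0 0 0 0" --pt "0.0012 0 0.0054 0 0 0 0"

```text
time_s: 24.6
ee_pos: [0.5293, -0.3069, 0.1198]
tcp_rot: [0.989, 0.071, 0.129, -0.011]
ft_force: [0.3, 0.3, -1.6]
gripper_width: 0.0158
grasp_force: 54.9
```

Emit:
play_rows --pt "0.0011 0 0.0053 0 0 0 0" --pt "0.0012 0 0.0054 0 0 0 0" --pt "0 0 0 0 0 0 0" --pt "0 0 0 0 0 0 0"

```text
time_s: 25.1
ee_pos: [0.5341, -0.3062, 0.1107]
tcp_rot: [0.989, 0.072, 0.129, -0.011]
ft_force: [0.3, 0.4, -1.6]
gripper_width: 0.0154
grasp_force: 54.9
```

```bash
python3 - <<'E'
from tub import *
Rs,o=scoop_now();print(((o-SEAT)@RSEAT).round(4),"yaw,pitch",R.from_matrix(Rs).as_euler("ZYX",degrees=True),status.read_state()["ft_force"])
N=RSEAT[:,2];U=RSEAT[:,0]
rows(cur(),[(*tool(RSEAT,SEAT+.0005*N+.0005*U),3)],0)
E
```

```text
[-0.0003  0.0002  0.0028] yaw,pitch [  8.31774573 -29.94618831   0.09596275] [ 0.2845814   0.3578733  -1.64082817]
[[0.0005, 0.0, 0.0006, 0.0, 0.0, 0.0, 0], [0.0004, 0.0001, 0.0007, -0.001, 0.001, -0.001, 0], [0.0005, 0.0, 0.0006, 0.0, 0.0, 0.0, 0]]
```

Emit:
play_rows --pt "0.0005 0 0.0006 0 0 0 0" --pt "0.0004 0.0001 0.0007 -0.001 0.001 -0.001 0" --pt "0.0005 0 0.0008 0 0 0 0" --pt "0 0 0 0 0 0 0" --pt "0 0 0 0 0 0 0"

```text
time_s: 25.72
ee_pos: [0.5356, -0.306, 0.1087]
tcp_rot: [0.989, 0.072, 0.129, -0.01]
ft_force: [1.0, 0.8, -1.8]
gripper_width: 0.0153
grasp_force: 54.9
```

Emit:
play_rows --pt "0 0 0 0 0 0 0" --pt "0 0 0 0 0 0 0" --squeeze 6

```text
time_s: 25.98
ee_pos: [0.5357, -0.306, 0.1088]
tcp_rot: [0.989, 0.072, 0.129, -0.01]
ft_force: [-0.1, 0.5, -2.2]
gripper_width: 0.0159
grasp_force: 6.0
```

Emit:
play_rows --pt "0 0 0 0 0 0 0.25" --pt "0 0 0 0 0 0 0.4" --pt "0 0 0 0 0 0 0.6" --pt "0 0 0 0 0 0 0.6" --pt "0 0 0 0 0 0 0.6"

```text
time_s: 26.6
ee_pos: [0.5358, -0.306, 0.1088]
tcp_rot: [0.989, 0.072, 0.129, -0.01]
ft_force: [1.1, -0.3, 0.1]
gripper_width: 0.0526
grasp_force: 0.0
```

Emit:
play_rows --pt "0 0 -0.02 0 0 0 0.6" --pt "0 0 -0.04 0 0 0 0.6" --pt "0 0 -0.05 0 0 0 0.6" --pt "0 0 -0.05 0 0 0 0.6" --pt "0 0 0 0 0 0 0.6"

```text
time_s: 27.22
ee_pos: [0.4959, -0.3141, 0.2686]
tcp_rot: [0.989, 0.071, 0.133, -0.007]
ft_force: [-0.6, -0.6, -0.5]
gripper_width: 0.053
grasp_force: 0.0
```

```bash
python3 - <<'E'
from tub import *
s=status.read_state();print(s["time_s"],s["ft_force"],s["ee_pos"])
im,d,P=look("side","s9");it,dt,Q=look("top","t9");iw,dw,W=look("wrist","w9")
o,Rs=SEAT,RSEAT
for n,I,D,X in(("wrist",iw,dw,W),("side",im,d,P)):
    q=(X[D>0]-o)@Rs;c=I[D>0]
    w=(abs(q[:,0])<.035)&(abs(q[:,1])<.028)&(q[:,2]>-.015)&(q[:,2]<.015)
    k=np.linalg.lstsq(np.c_[q[w][:,:2],np.ones(w.sum())],q[w][:,2],rcond=None)[0];print(n,"pan plane",w.sum(),k.round(4))
    b=(c.max(1)<60)&(q[:,0]>.04)&(q[:,0]<.09)&(abs(q[:,1])<.02)&(q[:,2]>.01)&(q[:,2]<.09)
    if b.sum():print("grip",b.sum(),np.percentile(q[b],[1,50,99],axis=0).round(4).tolist())
nuts(PO+[0,0,.1],.13)
A=np.zeros((600,800,3),np.uint8)
A[:300,:400]=cv2.resize(im[160:340,60:300],(400,300));A[:300,400:]=cv2.resize(im[90:270,220:460],(400,300))
A[300:,:400]=cv2.resize(it[160:265,90:230],(400,300));A[300:,400:]=cv2.resize(iw,(400,300));cv2.imwrite("pics/m9.png",A)
E
```

```text
27.225 [-0.61344189 -0.62702628 -0.48946137] [ 0.49587509 -0.31407893  0.26862502]
wrist pan plane 1168 [-0.0015 -0.0003  0.003 ]
grip 855 [[0.0515, -0.0078, 0.0202], [0.0776, -0.0005, 0.0786], [0.0797, 0.007, 0.0816]]
side pan plane 178 [0.0054 0.0207 0.003 ]
grip 143 [[0.0517, -0.0044, 0.0221], [0.0649, 0.0077, 0.0574], [0.0762, 0.0133, 0.0829]]
[158 291  30  21 305] world [0.537 0.337 0.074] scoop [ 0.083  0.636 -0.194] [[0.059, 0.609, -0.211], [0.111, 0.656, -0.174]]
[192 299   9   9  57] world [0.487 0.31  0.075] scoop [ 0.038  0.616 -0.166] [[0.032, 0.604, -0.173], [0.045, 0.626, -0.131]]
[178 320   8   8  31] world [0.474 0.366 0.077] scoop [ 0.034  0.674 -0.163] [[0.032, 0.661, -0.181], [0.037, 0.686, -0.128]]
```

View pics/m9.png

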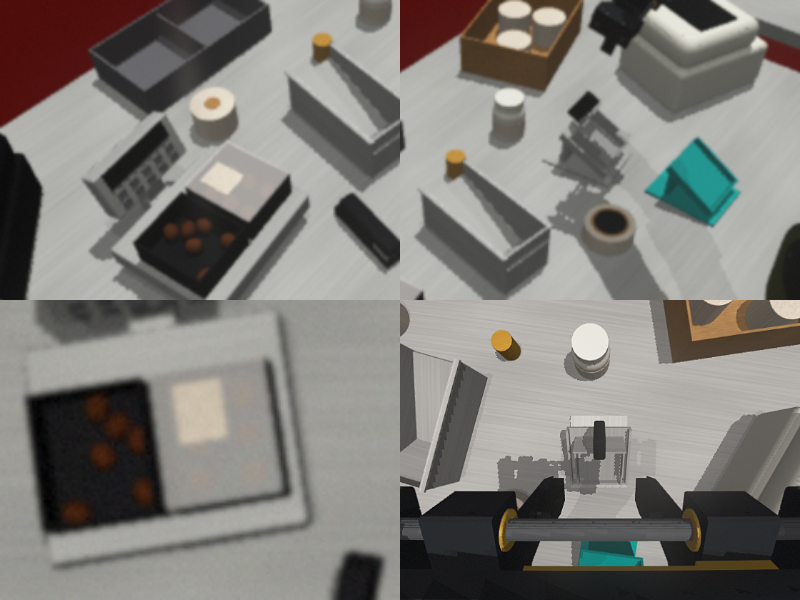

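The top crop shows all six nutmegs in the punnet, the tub empty and the other items in place. The scoop lies on the rest within about 1 mm of where it started.

Emit:
play_rows --pt "0 0 0 0 0 0 0.6" --pt "0 0 0 0 0 0 0.6" --pt "0 0 0 0 0 0 0.6"

```text
time_s: 27.8
ee_pos: [0.495, -0.312, 0.2629]
tcp_rot: [0.989, 0.072, 0.129, -0.011]
ft_force: [-0.0, -0.1, 0.3]
gripper_width: 0.0532
grasp_force: 0.0
```

```bash
python3 -c "
from plant import ctrl
print(ctrl.finish_job())"
```

```text
the job is handed in; nothing more can be done
None
```

The job is handed in, with no verdict shown: all six nutmegs went into the empty punnet with the scoop only, none spilled, and the scoop is back on its rest within about 1 mm of where it lay, after 27.8 s.

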